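# Charge the scrap box, tamp it level and key the lid shut

## Robot

A 7-joint arm with a two-finger parallel gripper is mounted at the origin on the work surface. World frame = base frame: x ahead of the robot, y to its left, z up, the work surface at z = 0. Lengths are in m, angles in rad, forces in N, time in s.
With the tool pointing down it reaches from about 0.425 to 0.925 m from the base axis. Payload 6.8 kg.
Tool frame: the origin (TCP) lies midway between the tips of the shut fingers; the grasp point (between the pads) lies 19 mm behind it; z points along the fingers, y is the direction in which the jaws open and shut (so a half turn about z gives the same grasp; the last joint's range is limited). The gripper opens to 85 mm and grips with 20 to 120 N. Pads are 22 mm wide; open, the fingers measure 114 mm over their backs; the gripper's body (76 mm by 85 mm) begins 54 mm behind the grasp point. The pads swing forward as they close: fully open they stand 13 mm farther back than shut.
Start: joints at [1.143, 0.477, 0.022, 1.555, -0.011, 1.109, -0.083], TCP at [0.212, -0.641, 0.193] pointing down, gripper open.
Joint ranges: [-2.96, 2.96], [-0.34, 2.1], [-1.41, 1.46], [0.24, 2.44], [-1.37, 4.51], [0.17, 1.92], [-2.96, 2.96]. Speed limits (rad/s): [2.39, 2.39, 3.14, 3.14, 3.14, 3.14, 3.14].

## Interface

Orientations are given as a unit quaternion [w, x, y, z].
In Python, from station import readout, eyes, ticket gives the robot as it stands. The module is installed in compiled form; this text tells all that it offers.
- The arm moves only by the shell command python3 -m crank 'ROWS' [FORCE]. ROWS is JSON, a list of rows, each an object of numbers: "jaw": the opening in per cent of the stroke, from 0 (shut) to 100 (fully open); "x", "y", "z": the shift along the tool's x, y, z in mm; "ax", "ay", "az": the turn, a rotation vector about the tool's x, y, z in degrees. In form: [{"jaw": .., "x": .., "y": .., "z": .., "ax": .., "ay": .., "az": ..}, ...]. A call has 1 to 12 rows; each row shifts and turns the commanded pose from where the row before left it, along the tool's axes as they then stand; what a row does not reach is not made up. A row lasts 1/8 s, in which the tool goes at most 62.5 mm and 10.7 degrees, less where a joint would pass 70% of its speed; a pose out of reach is approached as far as the arm can. A call with a gripper value outside its range is refused whole. The fingers move at their own pace and stop on an object; FORCE is the grip in N (left out, the last holds). Time passes only in rows, so rows that do not move let the fingers close. It gives the time, the measured TCP pose, the force and the opening at its end, in the units of the state.
- readout.get_obs(): the state, without advancing time (a new reading comes with each control period).
- eyes.read_camera(name): name is "scene" or "top" or "wrist"; returns (picture, depth): 400x640x3 uint8, red, green, blue; 400x640 float32, m along the optical axis (not along the pixel's ray), 0 where there is no reading.
- eyes.calibration(name): a dict with "fx", "fy", "cx", "cy" (pixels), "R" (3x3) and "t" (3): a world point X has camera coordinates R X + t. Camera axes: x right, y down, z forward; pixel columns grow to the right and rows downward; lengths in m; the calibration is good to about 2 mm. A picture is of the moment at which its call begins: read the wrist's pose just before it. calibration takes no time and is no camera call; for the wrist camera it gives the pose at the moment of the call.
- ticket.hand_in(): hands the job in, once; it reports no verdict.
The state is a dict: "t": time; "q": joint angles; "joint_vel": joint speeds; "joint_torque": joint torques, N m; "eef_pos": TCP position; "tool_rot": TCP orientation; "contact_force": force on the tool from outside, world axes, zero at the start; "torque": the same for the moment, N m; "gripper_width": opening from 0.0 (shut) to 1.0 (fully open).
Only numpy, scipy, OpenCV 4.12 (cv2) and the standard library are available. Lean on these libraries where they do the work, as an engineer would, in place of code of your own. Each camera call takes 0.05 s, during which the arm holds its last target. There are 200 camera calls.

## Task

Put every bar offcut from the drip tray into the blue scrap box, then take the tamper and press them down until the box's sinking floor is fully at the bottom and all the offcuts lie in one level layer, and stand the tamper back upright in the middle of its rubber mat. Then fit the square-bored T-key fully down on the square shaft of the open lid and turn it to swing the lid squarely shut over the box, leaving the key on the shaft; do not disturb the oil bottle, the tin, the hexagon key or the screwdriver.

Things in the scene. Friction and masses are not known exactly. Their poses are not given: they have to be found in the camera images.
- scrapbox: fixed blue open-topped steel scrap box, 160 x 160 mm outside, 144 x 144 mm inside (walls 8 mm), rim 66 mm above the bench; origin at the centre of its underside on the bench, x and y along its sides, z up. At its +y side (at x 85, y 105 mm) stands a 50 mm square pivot post that carries the lid
- follower (a joint): sinking floor plate (138 x 138 mm) of the scrap box, held up only by friction: it sinks under a downward push of about 16 N in all (its own 2 N and the weight of what lies on it count towards this) and stays where it is left. Value = how far it has sunk, 0 to 0.032 m (0.032 = on the bottom stop). Its top face is 52 mm above the bench at 0 and 20 mm at 0.032
- lid (a joint): flat steel swing lid, 156 x 156 x 6 mm, swinging level about the vertical pivot, underside 70 mm above the bench (4 mm over the rim). 0 = shut, squarely over the box; grows counter-clockwise seen from above as it opens, to 1.5 rad (open, lying beyond the box on its +x side); light friction of about 0.1 N m, stays where left. It shuts by turning clockwise
- shaft_top (a point): centre of the top face of the bare square pivot shaft of the lid: 16 mm square, standing 28 mm out of a 48 mm round boss, upright; a 10 mm round nose 6 mm high rises above this point. The top face is 108 mm above the bench. The shaft is part of the lid and turns with it; this frame's x and y axes are parallel to the shaft's flats (and equal to the box's axes when the lid is shut)
- key_grip (a point): loose steel T-key, 0.25 kg, standing upright on its foot: a hub 36 mm square and 36 mm high with a foot flange 60 mm across and an 19.5 mm square bore open at the underside (36 mm deep, flats parallel to the key's x and y), and on top a cross bar 100 mm long (along x), 16 mm wide (y), 18 mm high. This point is the centre of the bar, 45 mm above the underside (9 mm below the top). Fully seated on the shaft this point is 125 mm above the bench
- tamper_grip (a point): loose tamper, 0.35 kg, standing upright: flat aluminium plate 110 x 110 x 8 mm, on it a 44 mm square collar up to 34 mm, then a 26 mm square wooden stem up to 100 mm above the underside (flats parallel to x and y). This point is on the stem, 70 mm above the underside of the plate; z up along the stem
- mat: fixed black rubber mat, 150 x 150 x 4 mm, the parking place of the tamper; origin at the centre of its underside, on the bench
- tray: fixed steel drip tray, 280 (x) x 240 (y) mm, floor 4 mm thick, lip 8 mm above the bench; the offcuts start on it; origin at the centre of its underside
- oiler: bystander: white oil bottle with a long spout, 68 mm in diameter, 225 mm tall; origin at its underside
- tin: bystander: open aluminium tin, 90 mm in diameter, 45 mm tall; origin at its underside
- hexkey: bystander: L-shaped hexagon key lying flat, 120 mm long, 8 mm thick
- screwdriver: bystander: screwdriver lying flat, about 180 mm long
- offcut1_mid (a point): loose aluminium square-bar offcut, 60 mm long (x) and 28 x 28 mm, about 0.135 kg, lying on the tray; this point is its centre. May be absent
- offcut2_mid (a point): loose aluminium square-bar offcut, 60 mm long (x) and 28 x 28 mm, about 0.135 kg, lying on the tray; this point is its centre. May be absent
- offcut3_mid (a point): loose aluminium square-bar offcut, 60 mm long (x) and 28 x 28 mm, about 0.135 kg, lying on the tray; this point is its centre. May be absent
- offcut4_mid (a point): loose aluminium square-bar offcut, 60 mm long (x) and 28 x 28 mm, about 0.135 kg, lying on the tray; this point is its centre. May be absent
- offcut5_mid (a point): loose aluminium square-bar offcut, 60 mm long (x) and 28 x 28 mm, about 0.135 kg, lying on the tray; this point is its centre. May be absent
- offcut6_mid (a point): loose aluminium square-bar offcut, 60 mm long (x) and 28 x 28 mm, about 0.135 kg, lying on the tray; this point is its centre. May be absent
There are look-alikes about, which are no part of the job. Leave any red or yellow look-alike of the part that bears offcut2_mid alone.

How it is judged:
On the way, in this order (a step that is already met when the one before it is completed fails the run):
1. all offcuts are in the scrap box (x of offcut1_mid in the frame of scrapbox between -0.072 and 0.072 m and y of offcut1_mid in the frame of scrapbox between -0.072 and 0.072 m and z of offcut1_mid in the frame of scrapbox between 0.02 and 0.12 m and x of offcut2_mid in the frame of scrapbox between -0.072 and 0.072 m and y of offcut2_mid in the frame of scrapbox between -0.072 and 0.072 m and z of offcut2_mid in the frame of scrapbox between 0.02 and 0.12 m and x of offcut3_mid in the frame of scrapbox between -0.072 and 0.072 m and y of offcut3_mid in the frame of scrapbox between -0.072 and 0.072 m and z of offcut3_mid in the frame of scrapbox between 0.02 and 0.12 m and x of offcut4_mid in the frame of scrapbox between -0.072 and 0.072 m and y of offcut4_mid in the frame of scrapbox between -0.072 and 0.072 m and z of offcut4_mid in the frame of scrapbox between 0.02 and 0.12 m and x of offcut5_mid in the frame of scrapbox between -0.072 and 0.072 m and y of offcut5_mid in the frame of scrapbox between -0.072 and 0.072 m and z of offcut5_mid in the frame of scrapbox between 0.02 and 0.12 m and x of offcut6_mid in the frame of scrapbox between -0.072 and 0.072 m and y of offcut6_mid in the frame of scrapbox between -0.072 and 0.072 m and z of offcut6_mid in the frame of scrapbox between 0.02 and 0.12 m), for 0.2 s.
2. the tamper, in the box, has pressed the floor to the bottom, with all offcuts in one level layer (x of offcut1_mid in the frame of scrapbox between -0.072 and 0.072 m and y of offcut1_mid in the frame of scrapbox between -0.072 and 0.072 m and z of offcut1_mid in the frame of scrapbox between 0.02 and 0.041 m and x of offcut2_mid in the frame of scrapbox between -0.072 and 0.072 m and y of offcut2_mid in the frame of scrapbox between -0.072 and 0.072 m and z of offcut2_mid in the frame of scrapbox between 0.02 and 0.041 m and x of offcut3_mid in the frame of scrapbox between -0.072 and 0.072 m and y of offcut3_mid in the frame of scrapbox between -0.072 and 0.072 m and z of offcut3_mid in the frame of scrapbox between 0.02 and 0.041 m and x of offcut4_mid in the frame of scrapbox between -0.072 and 0.072 m and y of offcut4_mid in the frame of scrapbox between -0.072 and 0.072 m and z of offcut4_mid in the frame of scrapbox between 0.02 and 0.041 m and x of offcut5_mid in the frame of scrapbox between -0.072 and 0.072 m and y of offcut5_mid in the frame of scrapbox between -0.072 and 0.072 m and z of offcut5_mid in the frame of scrapbox between 0.02 and 0.041 m and x of offcut6_mid in the frame of scrapbox between -0.072 and 0.072 m and y of offcut6_mid in the frame of scrapbox between -0.072 and 0.072 m and z of offcut6_mid in the frame of scrapbox between 0.02 and 0.041 m and value of joint follower above 0.028 m and x of tamper_grip in the frame of scrapbox between -0.04 and 0.04 m and y of tamper_grip in the frame of scrapbox between -0.04 and 0.04 m and z of tamper_grip in the frame of scrapbox below 0.128 m), for 0.1 s.
3. the tamper stands upright on its mat again (horizontal distance between tamper_grip and mat below 0.03 m and height (world z) of tamper_grip below 0.085 m and angle between tamper_grip's own z axis and vertical below 0.1 rad), for 0.2 s.
4. the key is fully down on the shaft while the lid is still open (horizontal distance between key_grip and shaft_top below 0.006 m and z of key_grip in the frame of shaft_top below 0.021 m and angle between key_grip's own z axis and vertical below 0.12 rad and value of joint lid above 0.6 rad), for 0.1 s.
5. the lid has been swung shut with the key on the shaft (horizontal distance between key_grip and shaft_top below 0.006 m and z of key_grip in the frame of shaft_top below 0.021 m and angle between key_grip's own z axis and vertical below 0.12 rad and value of joint lid below 0.07 rad), for 0.1 s.
At the end, for the whole second after the job is handed in: All offcuts in one layer in the box (centres under 41 mm), floor sunk over 28 mm, tamper upright (0.1 rad) within 30 mm of the mat's centre, key within 6 mm of the shaft's axis and 4 mm of full depth, lid shut within 0.07 rad (all of step 3 and all of step 5 and x of offcut1_mid in the frame of scrapbox between -0.072 and 0.072 m and y of offcut1_mid in the frame of scrapbox between -0.072 and 0.072 m and z of offcut1_mid in the frame of scrapbox between 0.02 and 0.041 m and x of offcut2_mid in the frame of scrapbox between -0.072 and 0.072 m and y of offcut2_mid in the frame of scrapbox between -0.072 and 0.072 m and z of offcut2_mid in the frame of scrapbox between 0.02 and 0.041 m and x of offcut3_mid in the frame of scrapbox between -0.072 and 0.072 m and y of offcut3_mid in the frame of scrapbox between -0.072 and 0.072 m and z of offcut3_mid in the frame of scrapbox between 0.02 and 0.041 m and x of offcut4_mid in the frame of scrapbox between -0.072 and 0.072 m and y of offcut4_mid in the frame of scrapbox between -0.072 and 0.072 m and z of offcut4_mid in the frame of scrapbox between 0.02 and 0.041 m and x of offcut5_mid in the frame of scrapbox between -0.072 and 0.072 m and y of offcut5_mid in the frame of scrapbox between -0.072 and 0.072 m and z of offcut5_mid in the frame of scrapbox between 0.02 and 0.041 m and x of offcut6_mid in the frame of scrapbox between -0.072 and 0.072 m and y of offcut6_mid in the frame of scrapbox between -0.072 and 0.072 m and z of offcut6_mid in the frame of scrapbox between 0.02 and 0.041 m and value of joint follower above 0.028 m); the robot touches nothing.
It fails at once if the oil bottle is pushed more than 4 cm (distance of oiler from where it was at the start of the episode above 0.04 m).
It fails at once if the tin is pushed more than 4 cm (distance of tin from where it was at the start of the episode above 0.04 m).
It fails at once if the hexagon key is pushed more than 4 cm (distance of hexkey from where it was at the start of the episode above 0.04 m).
It fails at once if the screwdriver is pushed more than 4 cm (distance of screwdriver from where it was at the start of the episode above 0.04 m).
It fails at once if the oil bottle is tipped over (angle between oiler's own z axis and vertical above 0.6 rad).
Of offcut1, offcut2, offcut3, offcut4, offcut5, offcut6 only 4 to 6 are there at a start; the rules pass over those that are not, and their reading is None.
At some moment in a run one of offcut1, offcut2, offcut3, offcut4, offcut5, offcut6, tamper may be knocked a few centimetres aside while the robot is not near it.
Once in a run the grip may slacken for a moment while it holds something.
It also fails if it takes over 210 s, if anything falls off the work surface, if the arm or the gripper's body presses on something with over 40 N, if the wrist force passes 120 N, or if a joint passes its speed limit or range.

## Working session

There is one attempt and no reset: what is moved stays moved. The work goes in short steps, Python scripts to look and compute and a shell command to move; the robot and the scene stay as the last step left them, time stands still between calls to the robot, and variables do not carry over. Pictures are saved under pics/ and viewed, about 12 in all and at most 16, crops included, and the job is handed in when it is done.

```bash
mkdir -p pics; ls
python3 - <<'E'
from station import readout, eyes
import cv2, numpy as np
o=readout.get_obs()
for k,v in o.items(): print(k,np.round(v,3))
for n in ("top","scene"):
    p,d=eyes.read_camera(n); c=eyes.calibration(n)
    print(n,c)
    cv2.imwrite(f"pics/{n}0.png",p[:,:,::-1]); np.savez(f"pics/{n}0.npz",p=p,d=d,**{k:np.array(v) for k,v in c.items()})
E
```

```text
pics
t 0.0
q [ 1.143  0.478  0.022  1.556 -0.012  1.109 -0.083]
joint_vel [ 0.001  0.001  0.    -0.    -0.     0.    -0.001]
joint_torque [-0.0000e+00 -5.9644e+01  1.6080e+00 -2.8120e+01  1.2000e-02  9.0000e-03
  0.0000e+00]
eef_pos [ 0.212 -0.64   0.192]
tool_rot [-0.001  0.987  0.159 -0.   ]
contact_force [-0.602  0.893  0.703]
torque [0.009 0.052 0.009]
gripper_width 0.998
top {'fx': 482.574212404946, 'fy': 482.574212404946, 'cx': 319.01824583536904, 'cy': 198.88147300102256, 'R': array([[ 0.02821214, -0.9993625 ,  0.02187836],
       [-0.99442333, -0.03028427, -0.10102028],
       [ 0.10161845, -0.01890635, -0.99464378]]), 't': array([-0.03553039,  0.52552142,  1.10685659])}
scene {'fx': 361.95216312259754, 'fy': 361.95216312259754, 'cx': 316.09874496913375, 'cy': 202.42816063744024, 'R': array([[ 0.65009986,  0.75979909, -0.00868992],
       [ 0.60570853, -0.52509417, -0.59782379],
       [-0.45878899,  0.3833816 , -0.80158044]]), 't': array([-0.32483191, -0.28744191,  1.3038898 ])}
```

View pics/top0.png

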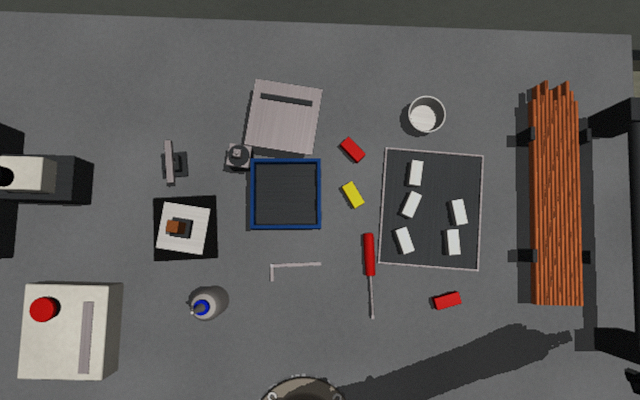

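View pics/scene0.png

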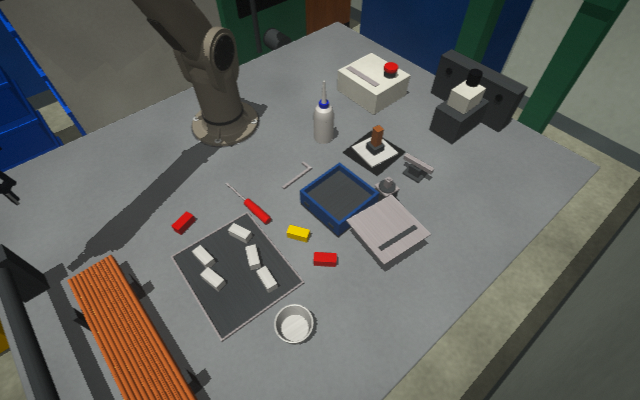

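```bash
cat > h.py <<'E'
import numpy as np, cv2
from scipy.spatial.transform import Rotation as Rt
from station import readout, eyes
def cloud(d,c):
    v,u=np.mgrid[0:d.shape[0],0:d.shape[1]]
    P=np.stack([(u-c['cx'])/c['fx']*d,(v-c['cy'])/c['fy']*d,d],-1)
    return (P-np.array(c['t']))@np.array(c['R'])
def shot(name,save=None):
    c=eyes.calibration(name); p,d=eyes.read_camera(name); W=cloud(d,c); W[d==0]=np.nan
    if save: cv2.imwrite(f'pics/{save}.png',p[:,:,::-1])
    return p,d,W,c
def rect(W,m):
    """min-area rects (world xy) of the components of mask m: x,y,long,short,yaw of long side (deg),z,n"""
    n,L,st,ce=cv2.connectedComponentsWithStats(m.astype(np.uint8)); out=[]
    for i in range(1,n):
        if st[i,4]<40: continue
        q=W[L==i]; (x,y),(a,b),t=cv2.minAreaRect((q[:,:2]*1000).astype(np.float32))
        if a<b: a,b,t=b,a,t+90
        t=(t+90)%180-90
        out.append([x,y,a,b,t,np.median(q[:,2])*1000,st[i,4],*ce[i]])
    return np.round(np.array(out),1)
def pose():
    o=readout.get_obs(); w,x,y,z=o['tool_rot']; M=Rt.from_quat([x,y,z,w]).as_matrix()
    return np.array(o['eef_pos'])*1000,M,np.degrees(np.arctan2(M[1,0],M[0,0])),o
def go(x,y,z,yaw,p=None):
    """rows: turn az first, then shift x,y,z in the turned tool axes (tool straight down)"""
    if p is None:
        P,M,c,o=pose(); print('now',P.round(1),'yaw',round(c,1),'tilt',np.round(M[:,2],3))
    else: P,c=np.array(p[:3]),p[3]
    d=(yaw-c+90)%180-90; n=np.radians(c+d); s=np.array([x,y,z])-P
    print(f'az {-d:.1f}  x {s[0]*np.cos(n)+s[1]*np.sin(n):.1f} y {s[0]*np.sin(n)-s[1]*np.cos(n):.1f} z {-s[2]:.1f}')
    return (x,y,z,c+d)
E
python3 - <<'E'
from h import *
np.set_printoptions(suppress=True,linewidth=140)
f=np.load('pics/top0.npz'); p=f['p'].astype(int); d=f['d']; c={k:f[k] for k in ('fx','fy','cx','cy','R','t')}
W=cloud(d,c); W[d==0]=np.nan; z=W[...,2]*1000
mx=p.max(-1); mn=p.min(-1)
print('bench z',np.nanmedian(z[330:340,200:240]))
print('white z22-45'); print(rect(W,(z>24)&(z<45)&(mn>120)&(mx-mn<40)))
print('blue rim'); print(rect(W,(p[...,2]-p[...,0]>40)&(z>55)&(z<75)))
print('lid'); print(rect(W,(z>66)&(z<86)&(mx-mn<40)))
print('shaft/high'); print(rect(W,(z>88)&(z<130)&(np.arange(640)[None]>220)&(np.arange(640)[None]<260)))
print('key top');m=(z>46)&(z<66);m[:,:150]=0;m[:,200:]=0; print(rect(W,m))
m=(z>88)&(z<115);m[:,:140]=0;m[:,215:]=0; print('stem top',rect(W,m))
m=(z>6)&(z<18)&(mn>120);m[:,:140]=0;m[:,225:]=0; print('plate',rect(W,m))
m=(mx<45);m[:,:140]=0;m[:,225:]=0;m[:190]=0;m[265:]=0; print('mat',rect(W,m))
m=(z>3)&(z<12);m[:,:370]=0;m[:,495:]=0;m[:140]=0;m[275:]=0; print('tray',rect(W,m))
for n,u,v in (('tin',426,115),('oil',205,303)): print(n,W[v-3:v+3,u-3:u+3].reshape(-1,3).mean(0))
E
```

```text
bench z 0.49739460184441087
white z22-45
[[ 595.9 -247.4   59.1   27.7   -7.4   32.2  292.   415.8  172.3]
 [ 521.1 -237.7   59.    27.9  -23.4   32.6  292.   411.6  203.8]
 [ 506.6 -351.    59.1   27.6   11.8   32.2  294.   459.4  211.4]
 [ 436.  -222.8   59.4   28.    20.8   32.   304.   404.8  239.9]
 [ 435.5 -336.2   59.1   27.5    6.2   32.3  301.   453.4  241.5]]
blue rim
[[534.6  58.3 160.2 159.7 -87.9  66.4 895.  284.4 190.3]]
lid
[[ 685.9   86.   209.   187.8   -7.5   76.7 4998.   279.8  119.6]
 [ 717.8 -692.7   70.9   36.9   43.1   75.6  158.   610.   121.3]
 [ 635.4  689.4   68.2    8.    -0.6   76.9  168.     4.8  138.3]
 [ 688.9 -504.    30.3   11.5    1.3   78.7   87.   531.2  133. ]
 [ 689.3 -635.6   30.3   13.5    1.5   78.3  107.   587.5  134.6]
 [ 539.5  525.   110.6   45.1  -26.    75.5  212.    77.   181.1]
 [ 409.5 -504.2   27.1   11.1   -0.1   78.1   81.   533.4  254.9]
 [ 409.8 -633.9   29.3   14.7    3.7   78.6  110.   591.1  256.8]
 [ 226.3  430.6  203.1   46.4   13.4   76.4  374.   107.6  327.4]
 [ 294.5  195.1   63.4   21.9   23.2   76.7   58.   220.   298. ]
 [ 231.8 -692.1   70.3   36.7  -43.1   76.   163.   616.5  341.4]]
shaft/high
[[616.1 164.1  16.6  16.6  -9.  107.9  73.  237.4 152.6]]
key top
[[600.9 327.7  99.   17.5   7.7  54.2 324.  169.2 161.1]]
stem top [[450.8 297.   26.5  25.6  83.6 103.8 165.  173.1 225.8]
 [310.4 223.5  48.9  14.7 -77.7 107.1  68.  205.  291.1]]
plate [[ 450.6  298.9  112.4  108.9   82.8   12.5 1672.   183.8  227.8]]
mat [[ 450.9  296.3  151.1  146.4    6.2    nan 1647.   187.9  227.7]
 [ 445.6  277.1   40.4    9.3  -18.7   34.8   47.   189.4  229.4]]
tray [[ 513.9 -290.   292.7  255.8   -2.1    5.3 7521.   431.7  208.1]]
tin [ 0.74434973 -0.27559045  0.0049146 ]
oil [0.29428415 0.20993595 0.14839505]
```

```bash
cat >> h.py <<'E'
BX,BY,BT=534.6,58.3,2.1
def box(x,y):
    t=np.radians(BT); return BX+x*np.cos(t)-y*np.sin(t), BY+x*np.sin(t)+y*np.cos(t)
def cuts():
    p,d,W,c=shot('top'); p=p.astype(int); z=W[...,2]*1000
    r=rect(W,(z>24)&(z<120)&(p.min(-1)>120)&(np.ptp(p,-1)<40))
    return r[(abs(r[:,2]-60)<12)&(abs(r[:,3]-28)<9)]
def plan(px,py,yaw,sx,sy):
    a=go(px,py,100,yaw); b=go(px,py,16,yaw,a); c=go(px,py,120,yaw,b); e=go(*box(sx,sy),120,BT,c); go(*box(sx,sy),67,BT,e)
E
python3 - <<'E'
from h import *
print(cuts()); plan(506.6,-351,11.8,33,-46)
E
```

```text
[[ 596.1 -247.8   58.5   28.6   -6.7   32.1  291.   415.9  172.3]
 [ 521.3 -237.9   59.    27.4  -22.8   32.3  295.   411.6  203.8]
 [ 506.6 -351.1   58.9   28.4   11.4   32.3  293.   459.4  211.5]
 [ 436.  -222.8   59.5   27.7   19.5   32.4  305.   404.8  239.9]
 [ 435.5 -336.5   59.    27.8    5.7   32.2  299.   453.4  241.5]]
now [ 212.1 -640.3  192.1] yaw 18.3 tilt [-0.001  0.001 -1.   ]
az 6.5  x 347.5 y -223.0 z 92.1
az -0.0  x 0.0 y 0.0 z 84.0
az -0.0  x 0.0 y 0.0 z -104.0
az 9.7  x 76.0 y -362.0 z -0.0
az -0.0  x 0.0 y 0.0 z 53.0
```

```bash
python3 -m crank '[{"jaw":60,"az":6.5},{"x":43.4,"y":-27.9,"z":11.5},{"x":43.4,"y":-27.9,"z":11.5},{"x":43.4,"y":-27.9,"z":11.5},{"x":43.4,"y":-27.9,"z":11.5},{"x":43.4,"y":-27.9,"z":11.5},{"x":43.4,"y":-27.9,"z":11.5},{"x":43.5,"y":-27.9,"z":11.5},{"x":43.5,"y":-27.7,"z":11.6},{"z":0},{"z":0}]' 50
python3 - <<'E'
from h import *
plan(506.6,-351,11.6,33,-46)
shot('wrist','w1')
E
```

```text
now [ 212.1 -640.3  192.1] yaw 18.3 tilt [-0.001  0.001 -1.   ]
az 6.7  x 346.7 y -224.2 z 92.1
az -0.0  x 0.0 y 0.0 z 84.0
az -0.0  x 0.0 y 0.0 z -104.0
az 9.5  x 76.0 y -362.0 z -0.0
az -0.0  x 0.0 y 0.0 z 53.0schema error: expected keys jaw, x, y, z, ax, ay, az
```

View pics/w1.png

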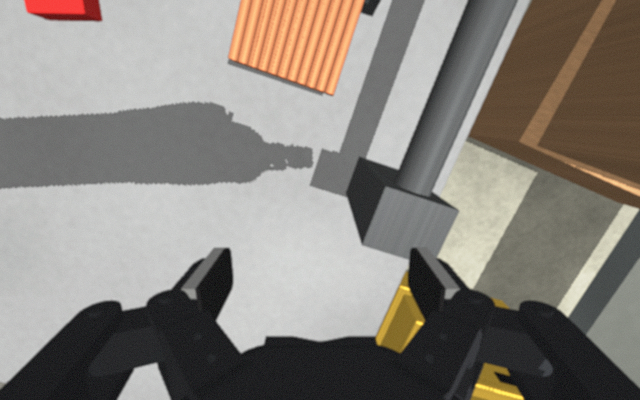

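```bash
python3 -m crank '[{"jaw":60,"x":0,"y":0,"z":0,"ax":0,"ay":0,"az":6.7},{"jaw":60,"x":43.4,"y":-28,"z":11.5,"ax":0,"ay":0,"az":0},{"jaw":60,"x":43.4,"y":-28,"z":11.5,"ax":0,"ay":0,"az":0},{"jaw":60,"x":43.4,"y":-28,"z":11.5,"ax":0,"ay":0,"az":0},{"jaw":60,"x":43.4,"y":-28,"z":11.5,"ax":0,"ay":0,"az":0},{"jaw":60,"x":43.4,"y":-28,"z":11.5,"ax":0,"ay":0,"az":0},{"jaw":60,"x":43.4,"y":-28,"z":11.5,"ax":0,"ay":0,"az":0},{"jaw":60,"x":43.4,"y":-28,"z":11.5,"ax":0,"ay":0,"az":0},{"jaw":60,"x":43.4,"y":-28,"z":11.5,"ax":0,"ay":0,"az":0},{"jaw":60,"x":0,"y":0,"z":0,"ax":0,"ay":0,"az":0},{"jaw":60,"x":0,"y":0,"z":0,"ax":0,"ay":0,"az":0}]' 50
python3 - <<'E'
from h import *
plan(506.6,-351,11.6,33,-46)
E
```

```text
t: 1.58
eef_pos: [0.5067, -0.3519, 0.1006]
tool_rot: [0.0, 0.995, 0.101, -0.0]
contact_force: [-0.4, -1.0, 0.3]
gripper_width: 0.596
now [ 506.7 -351.9  100.6] yaw 11.6 tilt [-0.001 -0.    -1.   ]
az 0.0  x 0.1 y -0.9 z 0.6
az -0.0  x 0.0 y 0.0 z 84.0
az -0.0  x 0.0 y 0.0 z -104.0
az 9.5  x 76.0 y -362.0 z -0.0
az -0.0  x 0.0 y 0.0 z 53.0
```

```bash
python3 -m crank '[{"jaw":60,"x":0,"y":-1,"z":42,"ax":0,"ay":0,"az":0},{"jaw":60,"x":0,"y":0,"z":42,"ax":0,"ay":0,"az":0},{"jaw":0,"x":0,"y":0,"z":0,"ax":0,"ay":0,"az":0},{"jaw":0,"x":0,"y":0,"z":0,"ax":0,"ay":0,"az":0},{"jaw":0,"x":0,"y":0,"z":0,"ax":0,"ay":0,"az":0},{"jaw":0,"x":0,"y":0,"z":0,"ax":0,"ay":0,"az":0}]' 60; python3 -m crank '[{"jaw":0,"x":0,"y":0,"z":-52,"ax":0,"ay":0,"az":0},{"jaw":0,"x":0,"y":0,"z":-52,"ax":0,"ay":0,"az":9.5},{"jaw":0,"x":12.7,"y":-60,"z":0,"ax":0,"ay":0,"az":0},{"jaw":0,"x":12.7,"y":-60,"z":0,"ax":0,"ay":0,"az":0},{"jaw":0,"x":12.7,"y":-60,"z":0,"ax":0,"ay":0,"az":0},{"jaw":0,"x":12.7,"y":-60,"z":0,"ax":0,"ay":0,"az":0},{"jaw":0,"x":12.7,"y":-60,"z":0,"ax":0,"ay":0,"az":0},{"jaw":0,"x":12.7,"y":-61,"z":0,"ax":0,"ay":0,"az":0},{"jaw":0,"x":0,"y":0,"z":0,"ax":0,"ay":0,"az":0},{"jaw":0,"x":0,"y":0,"z":0,"ax":0,"ay":0,"az":0}]'
python3 - <<'E'
from h import *
go(*box(33,-46),67,BT);print(cuts())
E
```

```text
t: 2.33
eef_pos: [0.5078, -0.3511, 0.0183]
tool_rot: [0.001, 0.995, 0.101, 0.001]
contact_force: [-0.1, 0.4, -0.6]
gripper_width: -0.0
t: 3.58
eef_pos: [0.5698, 0.0128, 0.1213]
tool_rot: [0.0, 1.0, 0.019, 0.0]
contact_force: [-0.2, -1.1, -0.0]
gripper_width: 0.002
now [569.8  12.8 121.3] yaw 2.2 tilt [ 0.001 -0.001 -1.   ]
az 0.1  x -0.5 y -0.8 z 54.3
[[ 596.2 -247.1   59.2   27.4   -6.5   32.5  294.   415.8  172.3]
 [ 521.1 -238.4   59.3   28.2  -23.6   32.2  300.   411.5  203.9]
 [ 506.4 -350.4   59.5   28.3   13.3   32.4  295.   459.4  211.4]
 [ 436.1 -222.8   59.3   28.    19.7   32.2  305.   404.8  239.9]
 [ 435.6 -336.4   59.    27.8    5.3   32.1  307.   453.4  241.5]]
```

```bash
python3 -m crank '[{"jaw":60,"x":0,"y":0,"z":0,"ax":0,"ay":0,"az":-10.5},{"jaw":60,"x":0,"y":60.8,"z":2,"ax":0,"ay":0,"az":0},{"jaw":60,"x":0,"y":60.8,"z":2,"ax":0,"ay":0,"az":0},{"jaw":60,"x":0,"y":60.8,"z":2,"ax":0,"ay":0,"az":0},{"jaw":60,"x":0,"y":60.8,"z":2,"ax":0,"ay":0,"az":0},{"jaw":60,"x":0,"y":60.8,"z":2,"ax":0,"ay":0,"az":0},{"jaw":60,"x":0,"y":60.8,"z":2,"ax":0,"ay":0,"az":0},{"jaw":60,"x":20,"y":0,"z":0,"ax":0,"ay":0,"az":0},{"jaw":60,"x":0,"y":0,"z":0,"ax":0,"ay":0,"az":0},{"jaw":60,"x":0,"y":0,"z":0,"ax":0,"ay":0,"az":0}]' 60
python3 - <<'E'
from h import *
go(506.4,-350.6,40,13)
for k in (100,):
    p,d,W,c=shot('wrist')
    P,M,_,_=pose(); L=(W*1000-P)@M   # tool coords
    m=(L[...,2]>-40)&(L[...,2]<25)&(abs(L[...,1])<60)&(abs(L[...,0])<40)
    q=L[m]; 
    for s in (-1,1):
        w=q[q[:,1]*s>0]; i=w[:,2]>w[:,2].max()-12; print(s,'tip z',np.percentile(w[:,2],[90,98,100]).round(1),'y',np.percentile(w[i][:,1],[0,50,100]).round(1),'x',np.percentile(w[i][:,0],[0,50,100]).round(1))
E
```

```text
t: 4.88
eef_pos: [0.6679, -0.3384, 0.1087]
tool_rot: [-0.0, 0.994, 0.11, -0.0]
contact_force: [-0.6, -0.2, 0.3]
gripper_width: 0.6
now [ 667.9 -338.4  108.7] yaw 12.6 tilt [-0.001  0.    -1.   ]
az -0.4  x -160.1 y -24.5 z 68.7Traceback (most recent call last):
  File "<stdin>", line 9, in <module>
    return umr_maximum(a, axis, None, out, keepdims, initial, where)
ValueError: zero-size array to reduction operation maximum which has no identity
```

```bash
python3 -m crank '[{"jaw":60,"x":-53.4,"y":-8.2,"z":13,"ax":0,"ay":0,"az":0},{"jaw":60,"x":-53.4,"y":-8.2,"z":13,"ax":0,"ay":0,"az":0},{"jaw":60,"x":-53.3,"y":-8.1,"z":13,"ax":0,"ay":0,"az":0},{"jaw":60,"x":0,"y":0,"z":32,"ax":0,"ay":0,"az":0},{"jaw":60,"x":0,"y":0,"z":31,"ax":0,"ay":0,"az":0},{"jaw":60,"x":0,"y":0,"z":0,"ax":0,"ay":0,"az":0},{"jaw":25,"x":0,"y":0,"z":0,"ax":0,"ay":0,"az":0},{"jaw":25,"x":0,"y":0,"z":0,"ax":0,"ay":0,"az":0},{"jaw":25,"x":0,"y":0,"z":0,"ax":0,"ay":0,"az":0},{"jaw":25,"x":0,"y":0,"z":0,"ax":0,"ay":0,"az":0}]' 60
```

```text
t: 6.18
eef_pos: [0.5077, -0.3497, 0.0073]
tool_rot: [0.0, 0.994, 0.11, 0.0]
contact_force: [0.3, -0.1, -0.4]
gripper_width: 0.248
```

Run:
```python
from h import *
p,d,W,c=shot('wrist','w2')
p,d,W,c=shot('top'); cv2.imwrite('pics/t2.png',cv2.resize(p[100:300,340:540,::-1],None,fx=3,fy=3))
```

```text
(no output)
```

View pics/w2.png

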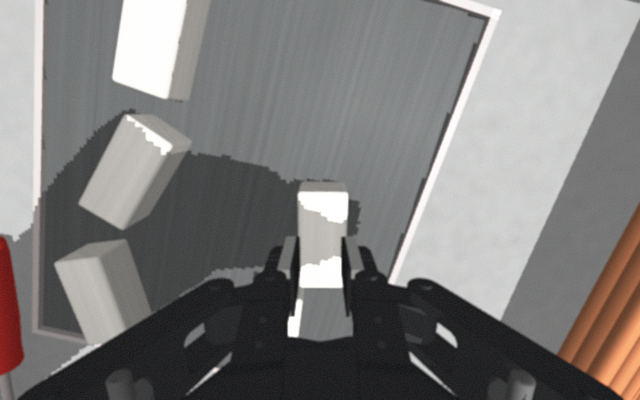

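```bash
python3 -m crank '[{"jaw":5,"x":0,"y":0,"z":0,"ax":0,"ay":0,"az":0},{"jaw":5,"x":0,"y":0,"z":0,"ax":0,"ay":0,"az":0},{"jaw":5,"x":0,"y":0,"z":0,"ax":0,"ay":0,"az":0}]' 60;python3 -m crank '[{"jaw":5,"x":0,"y":0,"z":-30,"ax":0,"ay":0,"az":0},{"jaw":5,"x":0,"y":0,"z":-40,"ax":0,"ay":0,"az":0},{"jaw":5,"x":0,"y":0,"z":-40,"ax":0,"ay":0,"az":0},{"jaw":5,"x":0,"y":0,"z":0,"ax":0,"ay":0,"az":0}]'
python3 - <<'E'
from h import *
p,d,W,c=shot('wrist','w3'); print(cuts())
E
```

```text
t: 6.65
eef_pos: [0.5074, -0.3496, 0.0068]
tool_rot: [-0.0, 0.994, 0.11, -0.0]
contact_force: [0.5, 0.5, 0.4]
gripper_width: 0.05
t: 7.15
eef_pos: [0.5097, -0.351, 0.1205]
tool_rot: [0.002, 0.994, 0.11, 0.003]
contact_force: [0.1, 0.3, -0.3]
gripper_width: 0.052
[[ 596.4 -247.    59.7   27.7   -6.5   32.2  293.   415.8  172.3]
 [ 506.4 -350.2   59.1   27.7   11.9   32.4  213.   459.7  212.3]
 [ 435.6 -336.8   59.3   28.2    6.1   32.1  304.   453.4  241.5]]
```

View pics/w3.png

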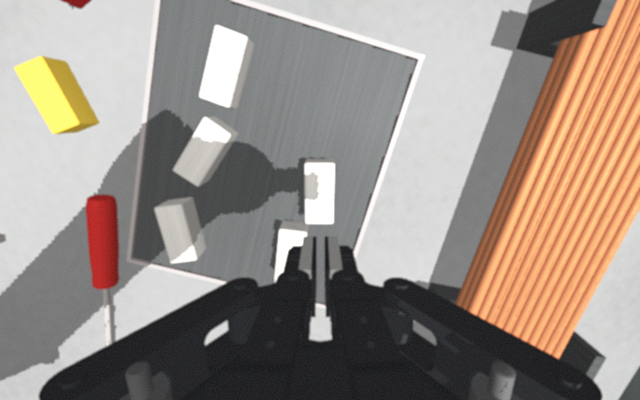

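Run:
```python
from h import *
p,d,W,c=shot('wrist'); P,M,y,o=pose(); L=(W*1000-P)@M
print(P.round(1),M.round(3).tolist(),'cam tool',((-np.array(c['R']).T@c['t'])*1000-P)@M)
for u,v in ((309,250),(333,250),(304,270),(338,270),(290,270),(350,270),(320,190),(210,60),(320,380)): print(u,v,d[v,u],(W[v,u]*1000).round(1),L[v,u].round(1))
```

```text
[ 506.7 -349.2  116. ] [[0.976, 0.219, -0.001], [0.219, -0.976, 0.001], [-0.001, -0.001, -1.0]] cam tool [  70.44716408   -0.32958794 -181.03777484]
309 250 0.1346466 [ 516.3 -341.8  174. ] [ 10.9  -5.1 -58. ]
333 250 0.13295382 [ 519.4 -352.2  175.5] [ 11.7   5.7 -59.6]
304 270 0.11835578 [ 515.6 -340.5  191.1] [ 10.5  -6.5 -75.1]
338 270 0.11449438 [ 520.4 -353.1  194.5] [ 12.4   6.8 -78.6]
290 270 0.11531673 [ 516.  -335.1  193.8] [ 12.  -11.8 -77.8]
350 270 0.11193723 [ 522.7 -357.1  196.8] [ 13.7  11.1 -80.9]
320 190 0.275232 [ 508.8 -348.7   30.2] [ 2.2  0.1 85.7]
210 60 0.24465457 [ 596.9 -236.1   30. ] [112.8 -90.5  85.9]
320 380 0.06869261 [ 517.7 -346.6  242.6] [  11.2   -0.3 -126.6]
```

Run:
```python
from h import *
p,d,W,c=shot('wrist'); P,M,y,o=pose(); L=(W*1000-P)@M
for q in ([0,0,0],[11,5,0],[0,0,-19],[0,0,-50],[11,5,-50]):
    X=np.array(c['R'])@((M@np.array(q)+P)/1000)+c['t']; print(q,(X[0]/X[2]*c['fx']+c['cx']).round(),(X[1]/X[2]*c['fy']+c['cy']).round(),X[2].round(3))
for v in range(225,262,3): print(v,[(u,L[v,u].round(0).tolist()) for u in (305,311,331,337)])
```

```text
[0, 0, 0] 320.0 226.0 0.193
[11, 5, 0] 328.0 210.0 0.19
[0, 0, -19] 321.0 238.0 0.175
[0, 0, -50] 321.0 263.0 0.145
[11, 5, -50] 331.0 242.0 0.142
225 [(305, [-37.0, -15.0, 98.0]), (311, [-43.0, -10.0, 113.0]), (331, [-43.0, 11.0, 113.0]), (337, [-43.0, 18.0, 112.0])]
228 [(305, [-37.0, -15.0, 89.0]), (311, [-47.0, -10.0, 113.0]), (331, [-46.0, 11.0, 113.0]), (337, [-46.0, 18.0, 113.0])]
231 [(305, [-38.0, -15.0, 84.0]), (311, [-50.0, -10.0, 114.0]), (331, [-50.0, 12.0, 113.0]), (337, [-50.0, 18.0, 113.0])]
234 [(305, [-42.0, -15.0, 85.0]), (311, [-53.0, -10.0, 112.0]), (331, [-53.0, 12.0, 113.0]), (337, [-54.0, 18.0, 113.0])]
237 [(305, [11.0, -8.0, -44.0]), (311, [11.0, -5.0, -43.0]), (331, [11.0, 5.0, -44.0]), (337, [11.0, 8.0, -44.0])]
240 [(305, [11.0, -8.0, -48.0]), (311, [11.0, -5.0, -48.0]), (331, [11.0, 5.0, -47.0]), (337, [11.0, 8.0, -47.0])]
243 [(305, [11.0, -7.0, -51.0]), (311, [11.0, -5.0, -51.0]), (331, [11.0, 5.0, -50.0]), (337, [11.0, 8.0, -51.0])]
246 [(305, [10.0, -7.0, -53.0]), (311, [11.0, -5.0, -54.0]), (331, [11.0, 5.0, -54.0]), (337, [11.0, 7.0, -55.0])]
249 [(305, [11.0, -7.0, -57.0]), (311, [11.0, -4.0, -58.0]), (331, [11.0, 5.0, -57.0]), (337, [11.0, 7.0, -58.0])]
252 [(305, [11.0, -7.0, -60.0]), (311, [11.0, -4.0, -60.0]), (331, [11.0, 5.0, -60.0]), (337, [11.0, 7.0, -60.0])]
255 [(305, [11.0, -7.0, -63.0]), (311, [11.0, -4.0, -64.0]), (331, [10.0, 4.0, -62.0]), (337, [11.0, 7.0, -63.0])]
258 [(305, [11.0, -7.0, -66.0]), (311, [11.0, -4.0, -66.0]), (331, [11.0, 4.0, -66.0]), (337, [11.0, 7.0, -67.0])]
261 [(305, [11.0, -7.0, -69.0]), (311, [11.0, -4.0, -69.0]), (331, [11.0, 4.0, -69.0]), (337, [11.0, 7.0, -69.0])]
```

```bash
python3 - <<'E'
s=open('h.py').read(); i=s.index('def plan')
open('h.py','w').write(s[:i]+'''def plan(px,py,yaw,sx,sy,T=BT):
    # reported TCP z is ~42 mm below the real finger tips (seen by wrist depth)
    a=go(px,py,60,yaw); b=go(px,py,-32,yaw,a); c=go(px,py,60,yaw,b); e=go(*box(sx,sy),60,T,c); go(*box(sx,sy),18,T,e)
''')
E
python3 -c "
from h import *
plan(506.4,-350.3,12,33,-46)"
```

```text
now [ 506.5 -349.   115.5] yaw 12.6 tilt [-0.002  0.001 -1.   ]
az 0.6  x -0.4 y 1.2 z 55.5
az -0.0  x 0.0 y 0.0 z 92.0
az -0.0  x 0.0 y 0.0 z -92.0
az 9.9  x 76.2 y -361.3 z -0.0
az -0.0  x 0.0 y 0.0 z 42.0
```

```bash
python3 -m crank '[{"jaw":55,"x":0,"y":1,"z":55.5,"ax":0,"ay":0,"az":0.6},{"jaw":55,"x":0,"y":0,"z":0,"ax":0,"ay":0,"az":0},{"jaw":55,"x":0,"y":0,"z":46,"ax":0,"ay":0,"az":0},{"jaw":55,"x":0,"y":0,"z":46,"ax":0,"ay":0,"az":0},{"jaw":20,"x":0,"y":0,"z":0,"ax":0,"ay":0,"az":0},{"jaw":5,"x":0,"y":0,"z":0,"ax":0,"ay":0,"az":0},{"jaw":5,"x":0,"y":0,"z":0,"ax":0,"ay":0,"az":0},{"jaw":5,"x":0,"y":0,"z":0,"ax":0,"ay":0,"az":0}]' 60
```

```text
t: 8.35
eef_pos: [0.5083, -0.351, -0.0293]
tool_rot: [0.001, 0.995, 0.105, 0.001]
contact_force: [-0.9, 0.3, -0.5]
gripper_width: 0.313
```

```bash
python3 -m crank '[{"jaw":5,"x":0,"y":0,"z":-46,"ax":0,"ay":0,"az":0},{"jaw":5,"x":0,"y":0,"z":-46,"ax":0,"ay":0,"az":9.9},{"jaw":5,"x":12.7,"y":-60,"z":0,"ax":0,"ay":0,"az":0},{"jaw":5,"x":12.7,"y":-60,"z":0,"ax":0,"ay":0,"az":0},{"jaw":5,"x":12.7,"y":-60,"z":0,"ax":0,"ay":0,"az":0},{"jaw":5,"x":12.7,"y":-60,"z":0,"ax":0,"ay":0,"az":0},{"jaw":5,"x":12.7,"y":-60,"z":0,"ax":0,"ay":0,"az":0},{"jaw":5,"x":12.7,"y":-61,"z":0,"ax":0,"ay":0,"az":0},{"jaw":5,"x":0,"y":0,"z":0,"ax":0,"ay":0,"az":0},{"jaw":5,"x":0,"y":0,"z":0,"ax":0,"ay":0,"az":0}]'
python3 - <<'E'
from h import *
go(*box(33,-46),18,BT)
p,d,W,c=shot('wrist','w4'); P,M,y,o=pose(); L=(W*1000-P)@M
m=(abs(L[...,0])<50)&(abs(L[...,1])<40)&(L[...,2]<10)&(p.min(-1)>110); print(rect(W,m)); q=W[m]; print(np.nanpercentile(q*1000,[2,50,98],axis=0))
E
```

```text
t: 9.6
eef_pos: [0.5703, 0.0127, 0.0617]
tool_rot: [0.0, 1.0, 0.019, 0.0]
contact_force: [-0.3, -0.6, -0.7]
gripper_width: 0.318
now [570.3  12.7  61.7] yaw 2.1 tilt [ 0.    -0.001 -1.   ]
az 0.0  x -1.0 y -0.9 z 43.7
[[5.713e+02 1.190e+01 6.040e+01 3.030e+01 2.100e+00 1.240e+02 7.394e+03
  3.206e+02 2.668e+02]]
[[543.61969565 -12.96059954 114.69927148]
 [576.48125032  12.75246047 124.04626774]
 [600.98494944  26.25260394 125.6597616 ]]
```

View pics/w4.png

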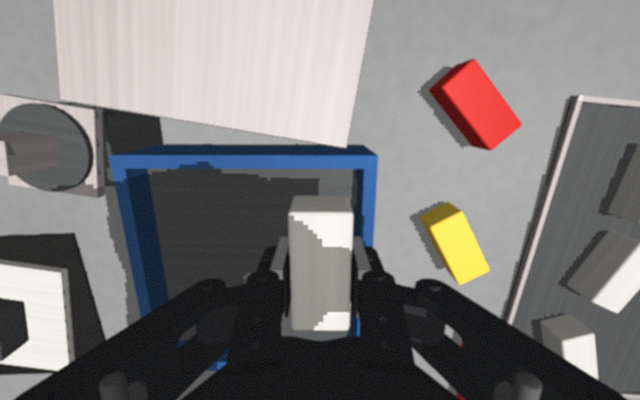

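```bash
python3 -m crank '[{"jaw":5,"x":-2,"y":-1,"z":22,"ax":0,"ay":0,"az":0},{"jaw":5,"x":0,"y":0,"z":20.5,"ax":0,"ay":0,"az":0},{"jaw":5,"x":0,"y":0,"z":0,"ax":0,"ay":0,"az":0},{"jaw":5,"x":0,"y":0,"z":0,"ax":0,"ay":0,"az":0}]'; python3 -m crank '[{"jaw":42,"x":0,"y":0,"z":0,"ax":0,"ay":0,"az":0},{"jaw":42,"x":0,"y":0,"z":0,"ax":0,"ay":0,"az":0},{"jaw":42,"x":0,"y":0,"z":-20,"ax":0,"ay":0,"az":0},{"jaw":42,"x":0,"y":0,"z":-22,"ax":0,"ay":0,"az":0},{"jaw":55,"x":0,"y":50,"z":0,"ax":0,"ay":0,"az":0},{"jaw":55,"x":0,"y":60,"z":0,"ax":0,"ay":0,"az":0}]'; python3 -c "
from h import *
np.set_printoptions(suppress=True,linewidth=140)
r=cuts();print(r)
plan(435.5,-336.4,5.8,-33,-46)"
```

```text
t: 10.15
eef_pos: [0.5686, 0.0113, 0.0203]
tool_rot: [0.001, 1.0, 0.017, 0.0]
contact_force: [-4.3, -0.6, 10.4]
gripper_width: 0.311
t: 10.9
eef_pos: [0.5727, -0.0979, 0.0616]
tool_rot: [0.0, 1.0, 0.019, 0.001]
contact_force: [0.8, -0.1, 0.4]
gripper_width: 0.548
[[ 595.9 -250.3   59.4   22.1   -4.1   32.5  208.   417.4  171.6]
 [ 435.6 -336.9   59.3   28.1    5.6   32.5  304.   453.4  241.5]]
now [ 571.5 -110.8   61.4] yaw 1.4 tilt [ 0.001 -0.007 -1.   ]
az -4.4  x -158.1 y 210.7 z 1.4
az -0.0  x 0.0 y 0.0 z 92.0
az -0.0  x 0.0 y 0.0 z -92.0
az 3.7  x 80.5 y -344.8 z -0.0
az -0.0  x 0.0 y 0.0 z 42.0
```

```bash
python3 -m crank '[{"jaw":55,"x":0,"y":0,"z":0,"ax":0,"ay":0,"az":-4.4},{"jaw":55,"x":-31.6,"y":42,"z":0,"ax":0,"ay":0,"az":0},{"jaw":55,"x":-31.6,"y":42,"z":0,"ax":0,"ay":0,"az":0},{"jaw":55,"x":-31.6,"y":42,"z":0,"ax":0,"ay":0,"az":0},{"jaw":55,"x":-31.6,"y":42,"z":0,"ax":0,"ay":0,"az":0},{"jaw":55,"x":-31.6,"y":42,"z":0,"ax":0,"ay":0,"az":0},{"jaw":55,"x":0,"y":0,"z":0,"ax":0,"ay":0,"az":0},{"jaw":55,"x":0,"y":0,"z":0,"ax":0,"ay":0,"az":0}]'; python3 -c "
from h import *
plan(435.5,-336.4,5.8,-33,-46)"
```

```text
t: 11.95
eef_pos: [0.4387, -0.3233, 0.0609]
tool_rot: [0.0, 0.998, 0.056, 0.0]
contact_force: [1.0, 1.2, -0.6]
gripper_width: 0.554
now [ 438.7 -323.3   60.9] yaw 6.4 tilt [ 0. -0. -1.]
az 0.6  x -4.5 y 12.8 z 0.9
az -0.0  x 0.0 y 0.0 z 92.0
az -0.0  x 0.0 y 0.0 z -92.0
az 3.7  x 80.5 y -344.8 z -0.0
az -0.0  x 0.0 y 0.0 z 42.0
```

```bash
python3 -m crank '[{"jaw":55,"x":-4.5,"y":12.8,"z":0,"ax":0,"ay":0,"az":0.6},{"jaw":55,"x":0,"y":0,"z":47,"ax":0,"ay":0,"az":0},{"jaw":55,"x":0,"y":0,"z":46,"ax":0,"ay":0,"az":0},{"jaw":20,"x":0,"y":0,"z":0,"ax":0,"ay":0,"az":0},{"jaw":5,"x":0,"y":0,"z":0,"ax":0,"ay":0,"az":0},{"jaw":5,"x":0,"y":0,"z":0,"ax":0,"ay":0,"az":0},{"jaw":5,"x":0,"y":0,"z":0,"ax":0,"ay":0,"az":0}]' 60; python3 -m crank '[{"jaw":5,"x":0,"y":0,"z":-46,"ax":0,"ay":0,"az":0},{"jaw":5,"x":0,"y":0,"z":-46,"ax":0,"ay":0,"az":3.7},{"jaw":5,"x":13.4,"y":-57.5,"z":0,"ax":0,"ay":0,"az":0},{"jaw":5,"x":13.4,"y":-57.5,"z":0,"ax":0,"ay":0,"az":0},{"jaw":5,"x":13.4,"y":-57.5,"z":0,"ax":0,"ay":0,"az":0},{"jaw":5,"x":13.4,"y":-57.5,"z":0,"ax":0,"ay":0,"az":0},{"jaw":5,"x":13.4,"y":-57.5,"z":0,"ax":0,"ay":0,"az":0},{"jaw":5,"x":13.4,"y":-57.3,"z":0,"ax":0,"ay":0,"az":0},{"jaw":5,"x":0,"y":0,"z":0,"ax":0,"ay":0,"az":0},{"jaw":5,"x":0,"y":0,"z":0,"ax":0,"ay":0,"az":0}]'
cat >> h.py <<'E'
def held():
    p,d,W,c=shot('wrist'); P,M,y,o=pose(); L=(W*1000-P)@M
    m=(abs(L[...,0])<50)&(abs(L[...,1])<40)&(L[...,2]<10)&(p.min(-1)>110); r=rect(W,m); print('held',r, 'bottom-rep',np.round(r[:,5]-28-P[2],1) if len(r) else '')
E
python3 - <<'E'
from h import *
go(*box(-33,-46),20,BT); held(); print(cuts())
E
```

```text
t: 12.82
eef_pos: [0.4363, -0.3357, -0.0319]
tool_rot: [0.0, 0.999, 0.052, 0.0]
contact_force: [0.8, 1.1, -1.4]
gripper_width: 0.314
t: 14.08
eef_pos: [0.503, 0.0116, 0.0599]
tool_rot: [0.0, 1.0, 0.02, -0.0]
contact_force: [-0.7, -0.7, -0.8]
gripper_width: 0.314
now [503.   11.6  59.9] yaw 2.3 tilt [-0.    -0.001 -1.   ]
az 0.2  x 0.3 y 0.5 z 39.9
held [[ 5.459e+02  1.120e+01  2.770e+01  1.390e+01 -8.800e+01  7.440e+01
   1.146e+03  3.241e+02  1.629e+02]
 [ 5.020e+02  1.100e+01  6.030e+01  2.950e+01  1.900e+00  1.241e+02
   7.338e+03  3.204e+02  2.741e+02]] bottom-rep [-13.4  36.3]
[[ 596.3 -247.2   59.3   27.4   -7.6   32.7  292.   415.8  172.3]
 [ 521.  -237.6   58.7   28.   -22.7   32.5  300.   411.6  203.9]
 [ 436.  -222.7   59.5   27.6   19.8   32.4  308.   404.8  239.9]]
```

```bash
python3 -m crank '[{"jaw":5,"x":0,"y":0.5,"z":22,"ax":0,"ay":0,"az":0},{"jaw":5,"x":0,"y":0,"z":22,"ax":0,"ay":0,"az":0},{"jaw":5,"x":0,"y":0,"z":0,"ax":0,"ay":0,"az":0},{"jaw":5,"x":0,"y":0,"z":0,"ax":0,"ay":0,"az":0}]'; python3 -m crank '[{"jaw":42,"x":0,"y":0,"z":0,"ax":0,"ay":0,"az":0},{"jaw":42,"x":0,"y":0,"z":0,"ax":0,"ay":0,"az":0},{"jaw":42,"x":0,"y":0,"z":-22,"ax":0,"ay":0,"az":0},{"jaw":42,"x":0,"y":0,"z":-22,"ax":0,"ay":0,"az":-10},{"jaw":55,"x":0,"y":0,"z":0,"ax":0,"ay":0,"az":-7.7},{"jaw":55,"x":0,"y":0,"z":0,"ax":0,"ay":0,"az":0},{"jaw":55,"x":0,"y":0,"z":0,"ax":0,"ay":0,"az":0}]'; python3 -c "
from h import *
plan(436,-222.7,20,33,46); p,d,W,c=shot('wrist','w5')"
```

```text
t: 14.68
eef_pos: [0.5025, 0.0114, 0.0152]
tool_rot: [-0.001, 1.0, 0.019, -0.001]
contact_force: [-0.2, 4.8, -5.4]
gripper_width: 0.317
t: 15.55
eef_pos: [0.503, 0.0103, 0.0596]
tool_rot: [0.0, 0.985, 0.171, -0.0]
contact_force: [-0.1, -1.2, 0.3]
gripper_width: 0.55
now [503.   10.3  59.6] yaw 19.7 tilt [-0. -0. -1.]
az -0.3  x -142.7 y 196.1 z -0.4
az -0.0  x 0.0 y 0.0 z 92.0
az -0.0  x 0.0 y 0.0 z -92.0
az 17.9  x 141.8 y -323.2 z -0.0
az -0.0  x 0.0 y 0.0 z 42.0
```

View pics/w5.png

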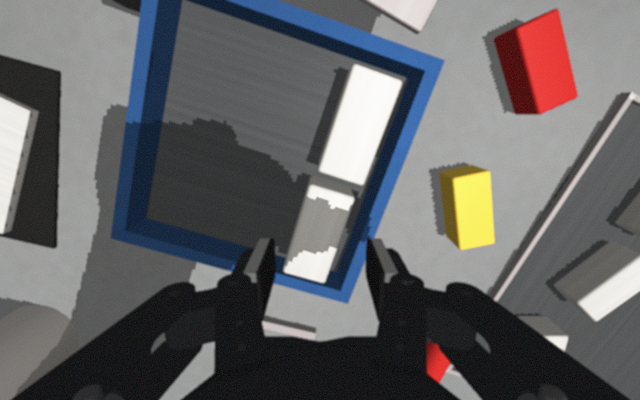

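```bash
python3 -m crank '[{"jaw":55,"x":-28.5,"y":39.2,"z":0,"ax":0,"ay":0,"az":0},{"jaw":55,"x":-28.5,"y":39.2,"z":0,"ax":0,"ay":0,"az":0},{"jaw":55,"x":-28.5,"y":39.2,"z":0,"ax":0,"ay":0,"az":0},{"jaw":55,"x":-28.5,"y":39.2,"z":0,"ax":0,"ay":0,"az":0},{"jaw":55,"x":-28.5,"y":39.2,"z":0,"ax":0,"ay":0,"az":0},{"jaw":55,"x":0,"y":0,"z":46,"ax":0,"ay":0,"az":0},{"jaw":55,"x":0,"y":0,"z":46,"ax":0,"ay":0,"az":0},{"jaw":20,"x":0,"y":0,"z":0,"ax":0,"ay":0,"az":0},{"jaw":5,"x":0,"y":0,"z":0,"ax":0,"ay":0,"az":0},{"jaw":5,"x":0,"y":0,"z":0,"ax":0,"ay":0,"az":0},{"jaw":5,"x":0,"y":0,"z":0,"ax":0,"ay":0,"az":0}]' 60; python3 -m crank '[{"jaw":5,"x":0,"y":0,"z":-46,"ax":0,"ay":0,"az":0},{"jaw":5,"x":0,"y":0,"z":-46,"ax":0,"ay":0,"az":9},{"jaw":5,"x":0,"y":0,"z":0,"ax":0,"ay":0,"az":9},{"jaw":5,"x":23.6,"y":-53.9,"z":0,"ax":0,"ay":0,"az":0},{"jaw":5,"x":23.6,"y":-53.9,"z":0,"ax":0,"ay":0,"az":0},{"jaw":5,"x":23.6,"y":-53.9,"z":0,"ax":0,"ay":0,"az":0},{"jaw":5,"x":23.6,"y":-53.9,"z":0,"ax":0,"ay":0,"az":0},{"jaw":5,"x":23.6,"y":-53.9,"z":0,"ax":0,"ay":0,"az":0},{"jaw":5,"x":23.6,"y":-53.9,"z":0,"ax":0,"ay":0,"az":0},{"jaw":5,"x":0,"y":0,"z":0,"ax":0,"ay":0,"az":0},{"jaw":5,"x":0,"y":0,"z":0,"ax":0,"ay":0,"az":0}]'
python3 - <<'E'
from h import *
go(*box(33,46),17,BT); held(); print(cuts())
E
```

```text
t: 16.98
eef_pos: [0.436, -0.2214, -0.032]
tool_rot: [0.0, 0.985, 0.173, 0.0]
contact_force: [0.1, -0.3, -1.3]
gripper_width: 0.313
t: 18.35
eef_pos: [0.5661, 0.106, 0.0596]
tool_rot: [0.0, 1.0, 0.017, -0.0]
contact_force: [0.1, -0.5, -1.5]
gripper_width: 0.318
now [566.1 106.   59.6] yaw 1.9 tilt [-0.001 -0.001 -1.   ]
az -0.2  x -0.2 y 0.5 z 42.6
held [[ 6.022e+02  1.439e+02  2.620e+01  3.900e+00 -7.300e+00  7.480e+01
   2.340e+02  2.569e+02  1.727e+02]
 [ 5.668e+02  1.062e+02  6.070e+01  2.800e+01  1.700e+00  1.239e+02
   7.484e+03  3.206e+02  2.703e+02]] bottom-rep [-12.8  36.3]
[[ 596.2 -247.2   59.1   27.8   -6.3   32.3  297.   415.8  172.4]
 [ 570.6   11.8   64.3   27.7    1.9   75.6  325.   305.6  177.7]
 [ 521.1 -237.6   59.3   27.8  -23.7   32.1  300.   411.6  203.9]
 [ 500.3   12.    58.4   27.5    1.7   75.5  347.   305.   207.9]]
```

```bash
python3 -m crank '[{"jaw":5,"x":0,"y":0.5,"z":23,"ax":0,"ay":0,"az":0},{"jaw":5,"x":0,"y":0,"z":22,"ax":0,"ay":0,"az":0},{"jaw":5,"x":0,"y":0,"z":0,"ax":0,"ay":0,"az":0},{"jaw":5,"x":0,"y":0,"z":0,"ax":0,"ay":0,"az":0}]'; python3 -m crank '[{"jaw":42,"x":0,"y":0,"z":0,"ax":0,"ay":0,"az":0},{"jaw":42,"x":0,"y":0,"z":0,"ax":0,"ay":0,"az":0},{"jaw":42,"x":0,"y":0,"z":-22,"ax":0,"ay":0,"az":0},{"jaw":42,"x":0,"y":0,"z":-22,"ax":0,"ay":0,"az":8.9},{"jaw":55,"x":0,"y":0,"z":0,"ax":0,"ay":0,"az":0},{"jaw":55,"x":0,"y":0,"z":0,"ax":0,"ay":0,"az":0}]'; python3 -c "
from h import *
plan(596.2,-247.2,-6.8,-33,46)"
```

```text
t: 18.95
eef_pos: [0.5657, 0.103, 0.0146]
tool_rot: [0.001, 1.0, 0.016, -0.001]
contact_force: [-1.5, -6.0, -4.6]
gripper_width: 0.322
t: 19.7
eef_pos: [0.5669, 0.1062, 0.0592]
tool_rot: [-0.0, 0.998, -0.06, 0.0]
contact_force: [0.1, -0.2, -0.8]
gripper_width: 0.549
now [566.9 106.2  59.2] yaw -6.8 tilt [ 0.001  0.    -1.   ]
az -0.0  x 70.9 y 347.5 z -0.8
az -0.0  x 0.0 y -0.0 z 92.0
az -0.0  x 0.0 y -0.0 z -92.0
az -8.9  x -83.4 y -353.6 z -0.0
az -0.0  x 0.0 y 0.0 z 42.0
```

```bash
python3 -m crank '[{"jaw":55,"x":11.8,"y":57.9,"z":0,"ax":0,"ay":0,"az":0},{"jaw":55,"x":11.8,"y":57.9,"z":0,"ax":0,"ay":0,"az":0},{"jaw":55,"x":11.8,"y":57.9,"z":0,"ax":0,"ay":0,"az":0},{"jaw":55,"x":11.8,"y":57.9,"z":0,"ax":0,"ay":0,"az":0},{"jaw":55,"x":11.8,"y":57.9,"z":0,"ax":0,"ay":0,"az":0},{"jaw":55,"x":11.8,"y":57.9,"z":0,"ax":0,"ay":0,"az":0},{"jaw":55,"x":0,"y":0,"z":45,"ax":0,"ay":0,"az":0},{"jaw":55,"x":0,"y":0,"z":46,"ax":0,"ay":0,"az":0},{"jaw":20,"x":0,"y":0,"z":0,"ax":0,"ay":0,"az":0},{"jaw":5,"x":0,"y":0,"z":0,"ax":0,"ay":0,"az":0},{"jaw":5,"x":0,"y":0,"z":0,"ax":0,"ay":0,"az":0},{"jaw":5,"x":0,"y":0,"z":0,"ax":0,"ay":0,"az":0}]' 60; python3 -m crank '[{"jaw":5,"x":0,"y":0,"z":-46,"ax":0,"ay":0,"az":0},{"jaw":5,"x":0,"y":0,"z":-46,"ax":0,"ay":0,"az":-8.9},{"jaw":5,"x":-13.9,"y":-58.4,"z":0,"ax":0,"ay":0,"az":0},{"jaw":5,"x":-13.9,"y":-58.4,"z":0,"ax":0,"ay":0,"az":0},{"jaw":5,"x":-13.9,"y":-58.4,"z":0,"ax":0,"ay":0,"az":0},{"jaw":5,"x":-13.9,"y":-58.4,"z":0,"ax":0,"ay":0,"az":0},{"jaw":5,"x":-13.9,"y":-58.4,"z":0,"ax":0,"ay":0,"az":0},{"jaw":5,"x":-13.9,"y":-58.4,"z":0,"ax":0,"ay":0,"az":0},{"jaw":5,"x":0,"y":0,"z":0,"ax":0,"ay":0,"az":0},{"jaw":5,"x":0,"y":0,"z":0,"ax":0,"ay":0,"az":0}]'
python3 - <<'E'
from h import *
go(*box(-33,43),15,BT); held(); print(cuts())
E
```

```text
t: 21.2
eef_pos: [0.5946, -0.2471, -0.0322]
tool_rot: [-0.0, 0.998, -0.061, -0.0]
contact_force: [1.8, -0.7, -1.3]
gripper_width: 0.316
t: 22.45
eef_pos: [0.4997, 0.0998, 0.06]
tool_rot: [0.0, 1.0, 0.017, 0.0]
contact_force: [0.8, -1.5, -0.1]
gripper_width: 0.32
now [499.7  99.8  60. ] yaw 2.0 tilt [ 0. -0. -1.]
az -0.1  x 0.3 y -0.3 z 45.0
held [[ 5.428e+02  1.023e+02  2.740e+01  1.360e+01 -8.810e+01  7.410e+01
   1.120e+03  3.190e+02  1.620e+02]
 [ 5.022e+02  9.950e+01  6.050e+01  2.910e+01  2.200e+00  1.246e+02
   7.522e+03  3.204e+02  2.678e+02]] bottom-rep [-13.8  36.7]
[[ 569.3   11.9   61.2   27.7    1.7   75.5  318.   305.6  177.8]
 [ 521.4 -237.9   59.4   27.9  -22.9   32.3  300.   411.6  203.8]
 [ 500.4   12.    58.5   27.6    1.8   75.4  344.   304.9  207.9]]
```

```bash
python3 -m crank '[{"jaw":5,"x":-2,"y":0,"z":23,"ax":0,"ay":0,"az":0},{"jaw":5,"x":0,"y":0,"z":23,"ax":0,"ay":0,"az":0},{"jaw":5,"x":0,"y":0,"z":0,"ax":0,"ay":0,"az":0},{"jaw":5,"x":0,"y":0,"z":0,"ax":0,"ay":0,"az":0}]'; python3 -m crank '[{"jaw":42,"x":0,"y":0,"z":0,"ax":0,"ay":0,"az":0},{"jaw":42,"x":0,"y":0,"z":0,"ax":0,"ay":0,"az":0},{"jaw":42,"x":0,"y":0,"z":-23,"ax":0,"ay":0,"az":0},{"jaw":42,"x":0,"y":0,"z":-23,"ax":0,"ay":0,"az":8.2},{"jaw":55,"x":0,"y":0,"z":0,"ax":0,"ay":0,"az":8.4},{"jaw":55,"x":0,"y":0,"z":0,"ax":0,"ay":0,"az":8.4},{"jaw":55,"x":0,"y":0,"z":0,"ax":0,"ay":0,"az":0},{"jaw":55,"x":0,"y":0,"z":0,"ax":0,"ay":0,"az":0}]'; python3 -c "
from h import *
plan(521.3,-237.8,-23,0,-1.5); shot('wrist','w6')"
```

```text
t: 23.05
eef_pos: [0.4984, 0.0991, 0.0144]
tool_rot: [0.0, 1.0, 0.016, 0.0]
contact_force: [0.5, 0.2, -1.2]
gripper_width: 0.317
t: 24.05
eef_pos: [0.4982, 0.1, 0.0604]
tool_rot: [-0.0, 0.98, -0.199, 0.0]
contact_force: [-0.1, 0.8, -0.4]
gripper_width: 0.549
now [498.2 100.   60.4] yaw -22.9 tilt [ 0.001  0.    -1.   ]
az 0.1  x 153.3 y 301.9 z 0.4
az -0.0  x 0.0 y -0.0 z 92.0
az -0.0  x 0.0 y -0.0 z -92.0
az -25.1  x 24.1 y -293.9 z -0.0
az -0.0  x 0.0 y 0.0 z 42.0
```

View pics/w6.png

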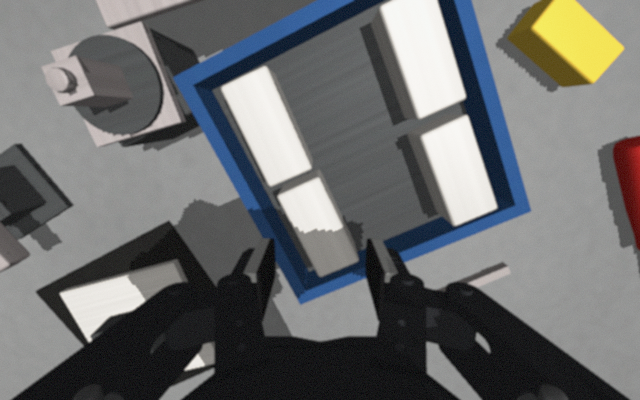

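```bash
python3 -m crank '[{"jaw":55,"x":25.5,"y":50.3,"z":0,"ax":0,"ay":0,"az":0},{"jaw":55,"x":25.5,"y":50.3,"z":0,"ax":0,"ay":0,"az":0},{"jaw":55,"x":25.5,"y":50.3,"z":0,"ax":0,"ay":0,"az":0},{"jaw":55,"x":25.5,"y":50.3,"z":0,"ax":0,"ay":0,"az":0},{"jaw":55,"x":25.5,"y":50.3,"z":0,"ax":0,"ay":0,"az":0},{"jaw":55,"x":25.5,"y":50.3,"z":0,"ax":0,"ay":0,"az":0},{"jaw":55,"x":0,"y":0,"z":46,"ax":0,"ay":0,"az":0},{"jaw":55,"x":0,"y":0,"z":46,"ax":0,"ay":0,"az":0},{"jaw":20,"x":0,"y":0,"z":0,"ax":0,"ay":0,"az":0},{"jaw":5,"x":0,"y":0,"z":0,"ax":0,"ay":0,"az":0},{"jaw":5,"x":0,"y":0,"z":0,"ax":0,"ay":0,"az":0},{"jaw":5,"x":0,"y":0,"z":0,"ax":0,"ay":0,"az":0}]' 60; python3 -m crank '[{"jaw":5,"x":0,"y":0,"z":-46,"ax":0,"ay":0,"az":0},{"jaw":5,"x":0,"y":0,"z":-46,"ax":0,"ay":0,"az":-8.4},{"jaw":5,"x":0,"y":0,"z":0,"ax":0,"ay":0,"az":-8.4},{"jaw":5,"x":0,"y":0,"z":0,"ax":0,"ay":0,"az":-8.3},{"jaw":5,"x":4.8,"y":-58.8,"z":0,"ax":0,"ay":0,"az":0},{"jaw":5,"x":4.8,"y":-58.8,"z":0,"ax":0,"ay":0,"az":0},{"jaw":5,"x":4.8,"y":-58.8,"z":0,"ax":0,"ay":0,"az":0},{"jaw":5,"x":4.8,"y":-58.8,"z":0,"ax":0,"ay":0,"az":0},{"jaw":5,"x":4.8,"y":-58.8,"z":0,"ax":0,"ay":0,"az":0},{"jaw":5,"x":0,"y":0,"z":0,"ax":0,"ay":0,"az":0},{"jaw":5,"x":0,"y":0,"z":0,"ax":0,"ay":0,"az":0}]'
python3 - <<'E'
from h import *
go(*box(0,-1.5),15,BT); held(); print(cuts())
E
```

```text
t: 25.6
eef_pos: [0.5202, -0.2376, -0.0319]
tool_rot: [-0.0, 0.98, -0.2, 0.0]
contact_force: [0.1, 0.0, -0.5]
gripper_width: 0.316
t: 26.98
eef_pos: [0.5336, 0.0566, 0.0599]
tool_rot: [0.0, 1.0, 0.018, -0.0]
contact_force: [0.4, -1.5, -1.4]
gripper_width: 0.318
now [533.6  56.6  59.9] yaw 2.1 tilt [-0.    -0.001 -1.   ]
az -0.0  x 1.0 y -0.1 z 44.9
held [[5.597e+02 9.220e+01 4.530e+01 8.700e+00 1.800e+00 7.390e+01 1.166e+03
  2.610e+02 1.834e+02]
 [5.577e+02 2.130e+01 5.400e+01 9.700e+00 1.900e+00 7.400e+01 1.332e+03
  3.835e+02 1.887e+02]
 [5.352e+02 5.570e+01 6.080e+01 3.000e+01 2.500e+00 1.241e+02 7.441e+03
  3.204e+02 2.689e+02]
 [5.222e+02 9.110e+01 1.820e+01 8.200e+00 1.800e+00 7.400e+01 2.200e+02
  2.622e+02 2.446e+02]
 [5.300e+02 2.150e+01 3.910e+01 1.100e+01 3.420e+01 7.430e+01 4.030e+02
  3.825e+02 2.532e+02]] bottom-rep [-13.9 -13.8  36.3 -13.8 -13.5]
[]
```

```bash
python3 -m crank '[{"jaw":5,"x":1,"y":0,"z":22,"ax":0,"ay":0,"az":0},{"jaw":5,"x":0,"y":0,"z":22,"ax":0,"ay":0,"az":0},{"jaw":5,"x":0,"y":0,"z":0,"ax":0,"ay":0,"az":0},{"jaw":5,"x":0,"y":0,"z":0,"ax":0,"ay":0,"az":0}]'; python3 -m crank '[{"jaw":39,"x":0,"y":0,"z":0,"ax":0,"ay":0,"az":0},{"jaw":39,"x":0,"y":0,"z":0,"ax":0,"ay":0,"az":0},{"jaw":39,"x":0,"y":0,"z":-25,"ax":0,"ay":0,"az":0},{"jaw":39,"x":0,"y":0,"z":-45,"ax":0,"ay":0,"az":8.9},{"jaw":60,"x":40,"y":-40,"z":0,"ax":0,"ay":0,"az":0},{"jaw":60,"x":40,"y":-40,"z":0,"ax":0,"ay":0,"az":0},{"jaw":60,"x":0,"y":-60,"z":0,"ax":0,"ay":0,"az":0},{"jaw":60,"x":0,"y":-60,"z":0,"ax":0,"ay":0,"az":0},{"jaw":60,"x":0,"y":0,"z":0,"ax":0,"ay":0,"az":0},{"jaw":60,"x":0,"y":0,"z":0,"ax":0,"ay":0,"az":0}]'
python3 - <<'E'
from h import *
np.set_printoptions(suppress=True,linewidth=140)
p,d,W,c=shot('top','t3'); p=p.astype(int); z=W[...,2]*1000
m=(z>88)&(z<115);m[:,:140]=0;m[:,215:]=0; print('stem top',rect(W,m))
m=(z>6)&(z<18)&(p.min(-1)>120);m[:,:140]=0;m[:,225:]=0; print('plate',rect(W,m))
m=(z>40)&(z<120)&(p.min(-1)>120);m[:150]=0;m[240:]=0;m[:,250:]=m[:,250:];m[:,:240]=0;m[:,330:]=0; print('cuts',rect(W,m))
P=go(450.8,297.2,90,-6.8)
print(readout.get_obs()['q'])
E
```

```text
t: 27.58
eef_pos: [0.5353, 0.0561, 0.0164]
tool_rot: [0.0, 1.0, 0.017, 0.0]
contact_force: [-0.6, 0.3, -0.2]
gripper_width: 0.313
t: 28.82
eef_pos: [0.6381, 0.2456, 0.0858]
tool_rot: [0.0, 0.998, -0.06, 0.0]
contact_force: [0.4, -0.8, 0.6]
gripper_width: 0.603
stem top []
plate []
cuts [[630.   29.1  59.4   9.4  85.2  76.7  72.  302.3 151.1]
 [566.5 104.2  60.5  30.8  -0.4  75.2 328.  265.5 177.8]
 [570.5  12.9  63.9  25.4   1.9  75.4 320.  305.5 177.9]
 [536.7  57.5  59.7  29.    4.6  75.6 320.  285.5 191.5]
 [500.2  99.2  58.2  27.4   2.3  75.4 318.  265.6 206.8]
 [500.6  12.   58.8  27.6   1.7  75.5 344.  305.  207.8]]
now [638.4 244.2  85.9] yaw -7.0 tilt [ 0.    -0.001 -1.   ]
az -0.2  x -192.6 y -30.4 z -4.1
[-0.3891369   0.59703553 -0.09822087  1.61669233  0.07024648  0.93176228 -2.20472348]
```

View pics/t3.png

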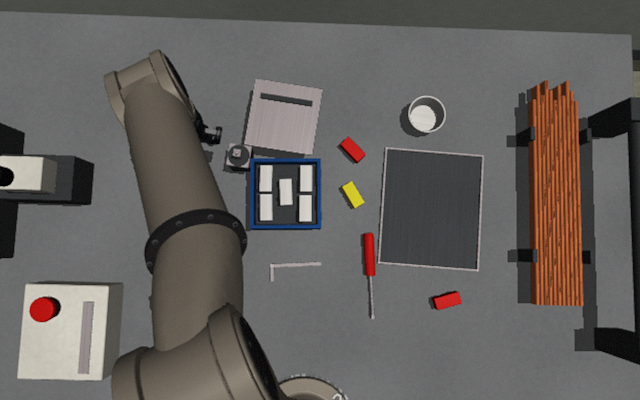

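```bash
python3 -m crank '[{"jaw":60,"x":-45,"y":-10,"z":-2,"ax":0,"ay":0,"az":0},{"jaw":60,"x":-45,"y":-10,"z":-2,"ax":0,"ay":0,"az":0},{"jaw":60,"x":-45,"y":-10,"z":0,"ax":0,"ay":0,"az":0},{"jaw":60,"x":0,"y":0,"z":0,"ax":0,"ay":0,"az":0},{"jaw":60,"x":0,"y":0,"z":0,"ax":0,"ay":0,"az":0}]'
python3 - <<'E'
from h import *
p,d,W,c=shot('wrist','w7'); p=p.astype(int); z=W[...,2]*1000
r=rect(W,(z>95)&(z<110)&(abs(W[...,0]*1000-450)<80)&(abs(W[...,1]*1000-297)<80)); print('stem',r)
r=rect(W,(z>5)&(z<18)&(p.min(-1)>110)); print('plate',r)
pt,d,W2,c=shot('top'); print('forearm z',(W2[200:340:20,190]*1000).round(0).tolist())
pt,d,W2,c=shot('scene','s2')
go(450.8,297.2,90,-6.8)
E
```

```text
t: 29.5
eef_pos: [0.509, 0.2902, 0.0903]
tool_rot: [0.0, 0.998, -0.061, 0.001]
contact_force: [0.3, -0.7, -0.4]
gripper_width: 0.603
stem [[ 451.3  298.4   27.    25.8   -6.7  102.6 1501.   319.1  311. ]]
plate [[ 4.512e+02  2.980e+02  1.100e+02  1.100e+02  8.290e+01  1.080e+01
   8.036e+03  3.206e+02  2.402e+02]
 [ 3.582e+02  3.630e+01  1.096e+02  3.900e+01 -8.500e+01  7.000e+00
   9.680e+02  5.752e+02  2.959e+02]
 [ 3.062e+02  1.909e+02  1.670e+01  1.700e+00  3.970e+01  1.250e+01
   4.900e+01  4.344e+02  3.635e+02]]
forearm z [[495.0, 228.0, 240.0], [467.0, 276.0, 38.0], [422.0, 280.0, 11.0], [375.0, 279.0, 3.0], [374.0, 124.0, 641.0], [360.0, 110.0, 697.0], [343.0, 107.0, 704.0]]
now [509.3 290.5  89.9] yaw -7.0 tilt [ 0.001 -0.    -1.   ]
az -0.2  x -58.9 y 0.2 z -0.1
```

View pics/w7.png

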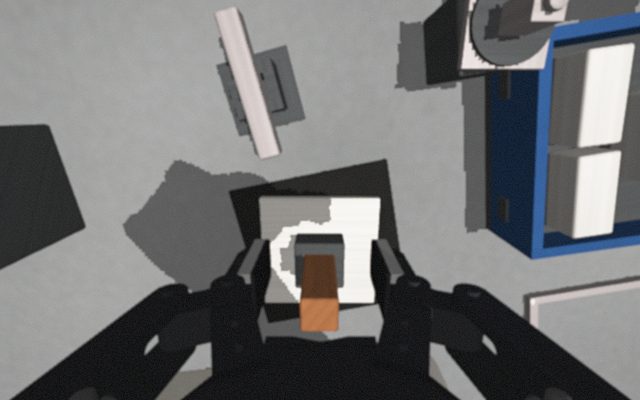

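View pics/s2.png

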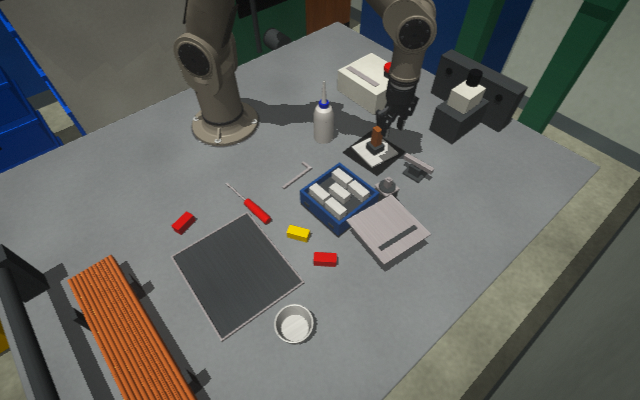

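```bash
python3 -m crank '[{"jaw":60,"x":-29.2,"y":-0.3,"z":0,"ax":0,"ay":0,"az":0},{"jaw":60,"x":-29.2,"y":-0.3,"z":0,"ax":0,"ay":0,"az":0},{"jaw":60,"x":0,"y":0,"z":0,"ax":0,"ay":0,"az":0},{"jaw":60,"x":0,"y":0,"z":35,"ax":0,"ay":0,"az":0},{"jaw":60,"x":0,"y":0,"z":35,"ax":0,"ay":0,"az":0},{"jaw":20,"x":0,"y":0,"z":0,"ax":0,"ay":0,"az":0},{"jaw":5,"x":0,"y":0,"z":0,"ax":0,"ay":0,"az":0},{"jaw":5,"x":0,"y":0,"z":0,"ax":0,"ay":0,"az":0},{"jaw":5,"x":0,"y":0,"z":0,"ax":0,"ay":0,"az":0}]' 90; python3 -m crank '[{"jaw":5,"x":0,"y":0,"z":-30,"ax":0,"ay":0,"az":0},{"jaw":5,"x":0,"y":0,"z":-40,"ax":0,"ay":0,"az":0},{"jaw":5,"x":0,"y":0,"z":-50,"ax":0,"ay":0,"az":0},{"jaw":5,"x":0,"y":0,"z":0,"ax":0,"ay":0,"az":0},{"jaw":5,"x":0,"y":0,"z":0,"ax":0,"ay":0,"az":0}]';python3 - <<'E'
from h import *
print(pose()[0])
p,d,W,c=shot('wrist','w8'); p=p.astype(int); P,M,y,o=pose(); L=(W*1000-P)@M
m=(p.min(-1)>90)&(abs(L[...,0])<90)&(abs(L[...,1])<90)&(L[...,2]<40)&(np.ptp(p,-1)<40)
print(rect(W,m)); go(*box(0,0),140,BT)
E
```

```text
t: 30.78
eef_pos: [0.4503, 0.2998, 0.0206]
tool_rot: [-0.0, 0.998, -0.06, 0.001]
contact_force: [-0.8, 0.1, -3.2]
gripper_width: 0.294
t: 31.4
eef_pos: [0.4493, 0.299, 0.1394]
tool_rot: [0.0, 0.998, -0.06, -0.0]
contact_force: [0.3, 0.0, -4.6]
gripper_width: 0.294
[449.31063668 298.98750938 139.37701367]
[[ 4.5300e+02  2.9840e+02  1.1060e+02  1.0390e+02  8.3300e+01  1.3080e+02
   1.5469e+04  3.2150e+02  1.8850e+02]
 [ 4.6220e+02  2.8230e+02  1.1200e+01  8.3000e+00 -1.1300e+01  1.5690e+02
   1.1200e+02  3.4820e+02  2.1170e+02]
 [ 4.5470e+02  2.4600e+02  1.6500e+01  2.1000e+00  8.2000e+01  2.4540e+02
   1.3100e+02  5.0150e+02  3.1950e+02]
 [ 4.6840e+02  3.6070e+02  5.6000e+00  1.8000e+00 -8.3500e+01  2.6440e+02
   5.3000e+01  5.0500e+01  3.7510e+02]
 [ 4.4200e+02  3.4080e+02  3.6000e+00  2.8000e+00 -6.3900e+01  2.4520e+02
   4.7000e+01  1.9380e+02  3.8270e+02]
 [ 4.5310e+02  2.3470e+02  3.8000e+00  1.8000e+00  4.2000e+01  2.6710e+02
   4.5000e+01  6.0660e+02  3.8520e+02]
 [ 4.5320e+02  2.5090e+02  4.8000e+00  2.9000e+00  2.3000e+00  2.6760e+02
   9.8000e+01  5.3210e+02  3.9380e+02]]
now [448.9 298.6 138.6] yaw -6.9 tilt [-0.002 -0.002 -1.   ]
az -9.0  x 76.9 y 243.3 z -1.4
```

```bash
python3 -m crank '[{"jaw":5,"x":0,"y":0,"z":-12,"ax":0,"ay":0,"az":-9},{"jaw":5,"x":15.4,"y":48.7,"z":0,"ax":0,"ay":0,"az":0},{"jaw":5,"x":15.4,"y":48.7,"z":0,"ax":0,"ay":0,"az":0},{"jaw":5,"x":15.4,"y":48.7,"z":0,"ax":0,"ay":0,"az":0},{"jaw":5,"x":15.4,"y":48.7,"z":0,"ax":0,"ay":0,"az":0},{"jaw":5,"x":15.4,"y":48.7,"z":0,"ax":0,"ay":0,"az":0},{"jaw":5,"x":0,"y":0,"z":0,"ax":0,"ay":0,"az":0},{"jaw":5,"x":0,"y":0,"z":0,"ax":0,"ay":0,"az":0}]' 110;python3 - <<'E'
from h import *
p,d,W,c=shot('wrist'); p=p.astype(int); P,M,y,o=pose(); L=(W*1000-P)@M
m=(p.min(-1)>90)&(abs(L[...,0])<90)&(abs(L[...,1])<90)&(L[...,2]<40)&(np.ptp(p,-1)<40)
print(rect(W,m)[:2]); go(*box(0,0),100,BT)
E
```

```text
t: 32.45
eef_pos: [0.5347, 0.0592, 0.1503]
tool_rot: [0.0, 1.0, 0.018, -0.002]
contact_force: [-0.5, 0.6, -3.5]
gripper_width: 0.291
[[ 5.3840e+02  5.9400e+01  1.1050e+02  1.0360e+02 -8.8000e+01  1.4160e+02
   1.5497e+04  3.2140e+02  1.8870e+02]
 [ 5.5090e+02  5.4400e+01  2.8800e+01  9.6000e+00 -8.6900e+01  1.6760e+02
   3.7200e+02  3.3600e+02  2.0920e+02]]
now [534.7  60.  150.6] yaw 2.2 tilt [-0.003  0.    -1.   ]
az 0.1  x -0.1 y 1.7 z 50.6
```

Well centred; lower to contact and press in small steps.

```bash
python3 -m crank '[{"jaw":5,"x":-1,"y":1,"z":25,"ax":0,"ay":0,"az":0},{"jaw":5,"x":0,"y":0,"z":25,"ax":0,"ay":0,"az":0},{"jaw":5,"x":0,"y":0,"z":4,"ax":0,"ay":0,"az":0},{"jaw":5,"x":0,"y":0,"z":3,"ax":0,"ay":0,"az":0},{"jaw":5,"x":0,"y":0,"z":3,"ax":0,"ay":0,"az":0},{"jaw":5,"x":0,"y":0,"z":3,"ax":0,"ay":0,"az":0},{"jaw":5,"x":0,"y":0,"z":3,"ax":0,"ay":0,"az":0}]' 120;python3 -m crank '[{"jaw":5,"x":0,"y":0,"z":3,"ax":0,"ay":0,"az":0},{"jaw":5,"x":0,"y":0,"z":3,"ax":0,"ay":0,"az":0},{"jaw":5,"x":0,"y":0,"z":3,"ax":0,"ay":0,"az":0},{"jaw":5,"x":0,"y":0,"z":3,"ax":0,"ay":0,"az":0}]'
```

```text
t: 33.38
eef_pos: [0.5357, 0.0582, 0.0869]
tool_rot: [-0.0, 1.0, 0.018, 0.001]
contact_force: [-1.8, -0.7, 5.5]
gripper_width: 0.289
t: 33.88
eef_pos: [0.5357, 0.0582, 0.0749]
tool_rot: [-0.0, 1.0, 0.018, 0.001]
contact_force: [-1.3, -0.1, 5.0]
gripper_width: 0.292
```

```bash
python3 -m crank '[{"jaw":5,"x":0,"y":0,"z":3,"ax":0,"ay":0,"az":0},{"jaw":5,"x":0,"y":0,"z":3,"ax":0,"ay":0,"az":0},{"jaw":5,"x":0,"y":0,"z":2,"ax":0,"ay":0,"az":0},{"jaw":5,"x":0,"y":0,"z":0,"ax":0,"ay":0,"az":0}]';python3 -m crank '[{"jaw":5,"x":0,"y":0,"z":2,"ax":0,"ay":0,"az":0},{"jaw":5,"x":0,"y":0,"z":0,"ax":0,"ay":0,"az":0}]'
```

```text
t: 34.38
eef_pos: [0.5356, 0.0583, 0.0665]
tool_rot: [-0.0, 1.0, 0.019, 0.001]
contact_force: [-0.3, 0.3, 4.2]
gripper_width: 0.287
t: 34.62
eef_pos: [0.5356, 0.0583, 0.0643]
tool_rot: [-0.0, 1.0, 0.018, 0.001]
contact_force: [0.7, 0.5, 4.0]
gripper_width: 0.29
```

```bash
python3 -m crank '[{"jaw":5,"x":0,"y":0,"z":2,"ax":0,"ay":0,"az":0},{"jaw":5,"x":0,"y":0,"z":0,"ax":0,"ay":0,"az":0}]';python3 -m crank '[{"jaw":5,"x":0,"y":0,"z":2,"ax":0,"ay":0,"az":0},{"jaw":5,"x":0,"y":0,"z":0,"ax":0,"ay":0,"az":0}]'
```

```text
t: 34.88
eef_pos: [0.5357, 0.0582, 0.0634]
tool_rot: [-0.0, 1.0, 0.018, 0.001]
contact_force: [-3.5, -1.2, 15.5]
gripper_width: 0.288
t: 35.12
eef_pos: [0.5358, 0.0583, 0.0633]
tool_rot: [-0.0, 1.0, 0.018, 0.001]
contact_force: [-10.1, -1.6, 33.6]
gripper_width: 0.291
```

```bash
python3 -m crank '[{"jaw":5,"x":0,"y":0,"z":0,"ax":0,"ay":0,"az":0},{"jaw":5,"x":0,"y":0,"z":0,"ax":0,"ay":0,"az":0},{"jaw":5,"x":0,"y":0,"z":-10,"ax":0,"ay":0,"az":0},{"jaw":5,"x":0,"y":0,"z":-40,"ax":0,"ay":0,"az":0},{"jaw":5,"x":0,"y":0,"z":-45,"ax":0,"ay":0,"az":0},{"jaw":5,"x":-15.4,"y":-48.5,"z":0,"ax":0,"ay":0,"az":0},{"jaw":5,"x":-15.4,"y":-48.5,"z":0,"ax":0,"ay":0,"az":0},{"jaw":5,"x":-15.4,"y":-48.5,"z":0,"ax":0,"ay":0,"az":0},{"jaw":5,"x":-15.4,"y":-48.5,"z":0,"ax":0,"ay":0,"az":0},{"jaw":5,"x":-15.4,"y":-48.5,"z":0,"ax":0,"ay":0,"az":0},{"jaw":5,"x":0,"y":0,"z":0,"ax":0,"ay":0,"az":0},{"jaw":5,"x":0,"y":0,"z":0,"ax":0,"ay":0,"az":0}]';python3 - <<'E'
from h import *
np.set_printoptions(suppress=True,linewidth=140)
p,d,W,c=shot('wrist'); p=p.astype(int); P,M,y,o=pose(); L=(W*1000-P)@M
m=(p.min(-1)>90)&(abs(L[...,0])<90)&(abs(L[...,1])<90)&(L[...,2]<40)&(np.ptp(p,-1)<40)
print(rect(W,m)[:2]); go(450.9,296.6,21,-6.8)
p,d,W,c=shot('top'); p=p.astype(int); z=W[...,2]*1000
m=(z>25)&(z<120)&(p.min(-1)>90)&(np.ptp(p,-1)<40);m[:155]=0;m[240:]=0;m[:,:250]=0;m[:,325:]=0; print('cuts',rect(W,m))
E
```

```text
t: 36.62
eef_pos: [0.4486, 0.2965, 0.1539]
tool_rot: [0.001, 1.0, 0.019, -0.001]
contact_force: [1.2, -0.7, -3.7]
gripper_width: 0.29
[[  452.5   296.6   110.4   103.3   -88.1   145.3 15494.    321.4   188.7]
 [  465.9   282.8    10.      7.3    89.2   171.5    78.    347.4   209.7]]
now [449.1 295.9 154.1] yaw 2.0 tilt [-0.001 -0.002 -1.   ]
az 8.8  x 1.7 y -0.9 z 133.1
cuts [[565.8 102.4  59.3  29.2   2.2  48.2 317.  266.7 179.3]
 [568.3  11.8  59.5  28.1   1.7  48.1 303.  306.  179.1]
 [536.5  55.7  59.8  25.6   2.1  48.2 313.  286.4 192.7]
 [500.4  99.7  59.1  29.    2.5  48.1 311.  266.9 207.8]
 [501.2  12.   58.2  27.8   1.7  48.3 320.  305.3 208.7]]
```

```bash
python3 -m crank '[{"jaw":5,"x":1.5,"y":-0.5,"z":40,"ax":0,"ay":0,"az":0},{"jaw":5,"x":0,"y":0,"z":45,"ax":0,"ay":0,"az":0},{"jaw":5,"x":0,"y":0,"z":35,"ax":0,"ay":0,"az":0},{"jaw":5,"x":0,"y":0,"z":10,"ax":0,"ay":0,"az":0},{"jaw":5,"x":0,"y":0,"z":2,"ax":0,"ay":0,"az":0},{"jaw":5,"x":0,"y":0,"z":0,"ax":0,"ay":0,"az":0}]';python3 -m crank '[{"jaw":60,"x":0,"y":0,"z":1,"ax":0,"ay":0,"az":0},{"jaw":60,"x":0,"y":0,"z":0,"ax":0,"ay":0,"az":0},{"jaw":60,"x":0,"y":0,"z":0,"ax":0,"ay":0,"az":0},{"jaw":60,"x":0,"y":0,"z":-40,"ax":0,"ay":0,"az":0},{"jaw":60,"x":0,"y":0,"z":-50,"ax":0,"ay":0,"az":0},{"jaw":60,"x":50,"y":0,"z":-10,"ax":0,"ay":0,"az":0},{"jaw":60,"x":0,"y":0,"z":0,"ax":0,"ay":0,"az":0},{"jaw":60,"x":0,"y":0,"z":0,"ax":0,"ay":0,"az":0}]';python3 - <<'E'
from h import *
np.set_printoptions(suppress=True,linewidth=140)
p,d,W,c=shot('wrist','w9'); p=p.astype(int); z=W[...,2]*1000
print('stem',rect(W,(z>95)&(z<110)&(abs(W[...,0]*1000-450)<80)&(abs(W[...,1]*1000-297)<80)))
print('plate',rect(W,(z>5)&(z<18)&(p.min(-1)>110))[:2])
m=(z>46)&(z<62)&(abs(W[...,0]*1000-600)<90)&(abs(W[...,1]*1000-328)<60); print('key',rect(W,m))
m=(z>100)&(z<120)&(abs(W[...,0]*1000-616)<40)&(abs(W[...,1]*1000-165)<40); print('shaft',rect(W,m))
m=(p.max(-1)<50)&(abs(W[...,0]*1000-450)<110)&(abs(W[...,1]*1000-297)<110)&(z<8); q=W[m][:,:2]*1000; print('mat',cv2.minAreaRect(q.astype(np.float32)))
go(601,328,80,7.7); print(readout.get_obs()['q'])
E
```

```text
t: 37.48
eef_pos: [0.4515, 0.2985, 0.0241]
tool_rot: [-0.001, 1.0, 0.018, 0.001]
contact_force: [-0.6, 0.2, -2.2]
gripper_width: 0.29
t: 38.48
eef_pos: [0.4996, 0.2996, 0.1213]
tool_rot: [0.0, 1.0, 0.018, -0.001]
contact_force: [-0.9, -0.5, -1.2]
gripper_width: 0.605
stem [[ 452.9  298.7   26.2   25.3    1.9  102.7 1156.   319.5  272.4]]
plate [[ 452.7  298.5  110.3  109.8  -87.8   10.8 7421.   320.3  219.4]
 [ 373.2   29.6  119.3    9.4  -86.3    6.9  646.   553.2  300.1]]
key [[ 600.4  328.6   97.    16.2    7.4   52.7 2809.   287.7   65.3]]
shaft [[ 616.1  165.6   17.5   16.4   82.1  107.1 1116.   551.5   40.8]]
mat ((451.78533935546875, 296.20880126953125), (148.111328125, 147.63243103027344), 4.445436000823975)
now [499.  299.7 121.1] yaw 2.2 tilt [-0.002 -0.001 -1.   ]
az -5.5  x 104.8 y -14.4 z 41.1
[-0.5164051   0.4112112  -0.1675894   1.8408276   0.08480621  0.89829767 -2.25645628]
```

```bash
python3 -m crank '[{"jaw":45,"x":0,"y":0,"z":0,"ax":0,"ay":0,"az":-5.4},{"jaw":45,"x":52,"y":-7,"z":0,"ax":0,"ay":0,"az":0},{"jaw":45,"x":52,"y":-7,"z":20,"ax":0,"ay":0,"az":0},{"jaw":45,"x":0,"y":0,"z":21,"ax":0,"ay":0,"az":0},{"jaw":45,"x":0,"y":0,"z":0,"ax":0,"ay":0,"az":0},{"jaw":45,"x":0,"y":0,"z":0,"ax":0,"ay":0,"az":0}]' 100;python3 - <<'E'
from h import *
np.set_printoptions(suppress=True,linewidth=140)
p,d,W,c=shot('wrist','w10'); z=W[...,2]*1000
m=(z>46)&(z<62)&(abs(W[...,0]*1000-600)<90)&(abs(W[...,1]*1000-328)<60); print('key',rect(W,m))
m=(z>100)&(z<112)&(abs(W[...,0]*1000-616)<40)&(abs(W[...,1]*1000-165)<40); print('shaft',rect(W,m))
go(600.6,328.4,-3,7.5)
E
```

```text
t: 39.28
eef_pos: [0.6003, 0.3278, 0.0812]
tool_rot: [-0.0, 0.998, 0.066, -0.0]
contact_force: [-0.2, -0.7, 0.5]
gripper_width: 0.453
key [[ 602.5  328.8   98.8   16.     7.    52.7 2758.   319.5  202.8]]
shaft [[616.3 165.8  18.9  16.3  82.4 106.7 950.  599.6 247.7]]
now [600.8 327.9  81.8] yaw 7.6 tilt [ 0.     0.001 -1.   ]
az 0.1  x -0.2 y -0.5 z 84.8
```

```bash
python3 -m crank '[{"jaw":45,"x":0.5,"y":-0.5,"z":40,"ax":0,"ay":0,"az":0},{"jaw":45,"x":0,"y":0,"z":35,"ax":0,"ay":0,"az":0},{"jaw":45,"x":0,"y":0,"z":9,"ax":0,"ay":0,"az":0},{"jaw":15,"x":0,"y":0,"z":0,"ax":0,"ay":0,"az":0},{"jaw":0,"x":0,"y":0,"z":0,"ax":0,"ay":0,"az":0},{"jaw":0,"x":0,"y":0,"z":0,"ax":0,"ay":0,"az":0},{"jaw":0,"x":0,"y":0,"z":0,"ax":0,"ay":0,"az":0}]' 110;python3 -m crank '[{"jaw":0,"x":0,"y":0,"z":-40,"ax":0,"ay":0,"az":0},{"jaw":0,"x":0,"y":0,"z":-45,"ax":0,"ay":0,"az":0},{"jaw":0,"x":0,"y":0,"z":-45,"ax":0,"ay":0,"az":0},{"jaw":0,"x":0,"y":0,"z":0,"ax":0,"ay":0,"az":-10.6},{"jaw":0,"x":0,"y":0,"z":0,"ax":0,"ay":0,"az":-10.6},{"jaw":0,"x":0,"y":0,"z":0,"ax":0,"ay":0,"az":-10.6},{"jaw":0,"x":0,"y":0,"z":0,"ax":0,"ay":0,"az":-10.6},{"jaw":0,"x":0,"y":0,"z":0,"ax":0,"ay":0,"az":-10.6},{"jaw":0,"x":0,"y":0,"z":0,"ax":0,"ay":0,"az":-10.6},{"jaw":0,"x":0,"y":0,"z":0,"ax":0,"ay":0,"az":-10.4},{"jaw":0,"x":0,"y":0,"z":0,"ax":0,"ay":0,"az":0},{"jaw":0,"x":0,"y":0,"z":0,"ax":0,"ay":0,"az":0}]';python3 - <<'E'
from h import *
np.set_printoptions(suppress=True,linewidth=140)
p,d,W,c=shot('wrist','w11'); P,M,y,o=pose(); L=(W*1000-P)@M
m=(abs(L[...,0])<70)&(abs(L[...,1])<70)&(L[...,2]<-20)&(L[...,2]>-60)&(p.min(-1)>70); print('bar?',rect(W,m)[:3])
go(616.2,165.6,125,81.5)
p,d,W,c=shot('top'); z=W[...,2]*1000
m=(z>100)&(z<112)&(abs(W[...,0]*1000-616)<30)&(abs(W[...,1]*1000-165)<30); print('shaft',rect(W,m)); print(o['q'])
E
```

```text
t: 40.2
eef_pos: [0.6033, 0.3286, -0.0011]
tool_rot: [-0.001, 0.998, 0.065, 0.001]
contact_force: [-1.0, -0.9, 7.5]
gripper_width: 0.158
t: 41.7
eef_pos: [0.6021, 0.3277, 0.1268]
tool_rot: [0.0, 0.759, 0.652, -0.0]
contact_force: [-1.0, -0.0, -2.3]
gripper_width: 0.158
bar? [[ 603.6  333.3   92.2   38.7  -87.2  180.7 6749.   320.7  243. ]]
now [602.1 327.8 126.9] yaw 81.4 tilt [ 0. -0. -1.]
az -0.1  x -158.4 y 37.9 z 1.9
shaft [[615.9 164.6  16.7  15.9 -10.6 107.5  48.  237.2 152.4]]
[-0.27975602  0.59654549 -0.45561051  1.56258455  0.2892628   1.04991211 -0.96274919]
```

View pics/w11.png

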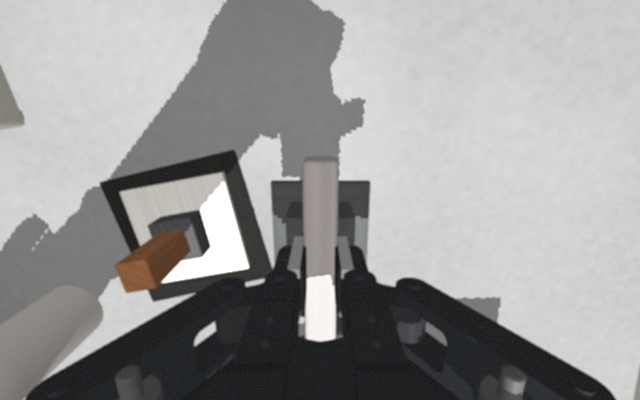

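Run:
```python
from h import *
p,d,W,c=shot('wrist'); P,M,y,o=pose(); L=(W*1000-P)@M
m=(abs(L[...,1])<11)&(abs(L[...,0])<70)&(L[...,2]<-49)&(L[...,2]>-59)&(p.min(-1)>90)
q=L[m]; print('bar top tool',np.percentile(q,[0.5,50,99.5],axis=0).round(1),len(q))
f=np.polyfit(q[:,0],q[:,1],1); print('slope deg',np.degrees(f[0]),'zslope',np.degrees(np.polyfit(q[:,0],q[:,2],1)[0]))
m=(abs(L[...,1])<40)&(L[...,0]>0)&(L[...,0]<60)&(L[...,2]<5)&(L[...,2]>-10); q=L[m]; print('foot',np.percentile(q,[1,50,99],axis=0).round(1),len(q))
P_,d,W,c=shot('top'); z=W[...,2]*1000
m=(z>165)&(z<188)&(abs(W[...,0]*1000-602)<25)&(abs(W[...,1]*1000-328)<80); print('top bar',rect(W,m))
```

```text
bar top tool [[-39.9  -9.7 -57.8]
 [ 12.8  -0.5 -53.9]
 [ 51.2   9.6 -50.2]] 5904
slope deg 0.006396010568960288 zslope 0.302737148953707
foot [[  0.6 -30.   -8.1]
 [ 21.3  10.9  -5.9]
 [ 31.3  29.6  -1.2]] 2256
top bar [[601.2 300.4  48.9  19.7  64.1 181.4 151.  167.4 151.4]]
```

```bash
python3 -m crank '[{"jaw":0,"x":-40,"y":9.5,"z":-2,"ax":0,"ay":0,"az":0},{"jaw":0,"x":-40,"y":9.5,"z":0,"ax":0,"ay":0,"az":0},{"jaw":0,"x":-40,"y":9.5,"z":0,"ax":0,"ay":0,"az":0},{"jaw":0,"x":-39.4,"y":9.4,"z":0,"ax":0,"ay":0,"az":0},{"jaw":0,"x":0,"y":0,"z":0,"ax":0,"ay":0,"az":0},{"jaw":0,"x":0,"y":0,"z":0,"ax":0,"ay":0,"az":0}]';python3 - <<'E'
from h import *
go(616,164.5,80,81.5); print(readout.get_obs()['q'])
shot('wrist','w12')
E
```

```text
t: 42.65
eef_pos: [0.616, 0.1654, 0.1291]
tool_rot: [-0.0, 0.758, 0.653, 0.0]
contact_force: [0.4, 0.7, -2.6]
gripper_width: 0.155
now [616.  165.4 129.1] yaw 81.5 tilt [ 0.     0.001 -1.   ]
az -0.0  x -0.9 y 0.1 z 49.1
[-0.03074161  0.51886026 -0.45219265  1.68510868  0.26027815  0.99708912
 -0.72176188]
```

```bash
python3 -m crank '[{"jaw":0,"x":-1,"y":0,"z":12,"ax":0,"ay":0,"az":0},{"jaw":0,"x":0,"y":0,"z":8,"ax":0,"ay":0,"az":0},{"jaw":0,"x":0,"y":0,"z":5,"ax":0,"ay":0,"az":0},{"jaw":0,"x":0,"y":0,"z":5,"ax":0,"ay":0,"az":0},{"jaw":0,"x":0,"y":0,"z":0,"ax":0,"ay":0,"az":0}]'; python3 -m crank '[{"jaw":0,"x":0,"y":0,"z":5,"ax":0,"ay":0,"az":0},{"jaw":0,"x":0,"y":0,"z":5,"ax":0,"ay":0,"az":0}]'
```

```text
t: 43.32
eef_pos: [0.6156, 0.1636, 0.0983]
tool_rot: [-0.0, 0.757, 0.653, -0.0]
contact_force: [0.4, -0.2, -2.7]
gripper_width: 0.157
t: 43.58
eef_pos: [0.6161, 0.1637, 0.0887]
tool_rot: [0.0, 0.757, 0.653, 0.0]
contact_force: [-0.4, 0.1, -2.9]
gripper_width: 0.157
```

Sliding down freely over the shaft; the last 9 mm.

```bash
python3 -m crank '[{"jaw":0,"x":0,"y":0,"z":4,"ax":0,"ay":0,"az":0},{"jaw":0,"x":0,"y":0,"z":4,"ax":0,"ay":0,"az":0},{"jaw":0,"x":0,"y":0,"z":0,"ax":0,"ay":0,"az":0}]'; python3 -m crank '[{"jaw":0,"x":0,"y":0,"z":2,"ax":0,"ay":0,"az":0},{"jaw":0,"x":0,"y":0,"z":0,"ax":0,"ay":0,"az":0},{"jaw":0,"x":0,"y":0,"z":0,"ax":0,"ay":0,"az":0}]'
```

```text
t: 43.95
eef_pos: [0.6156, 0.1636, 0.0804]
tool_rot: [-0.0, 0.757, 0.653, -0.0]
contact_force: [0.5, 0.8, -3.0]
gripper_width: 0.156
t: 44.32
eef_pos: [0.616, 0.1637, 0.0789]
tool_rot: [0.0, 0.757, 0.653, 0.0]
contact_force: [0.7, -1.0, -2.4]
gripper_width: 0.154
```

```bash
python3 -m crank '[{"jaw":0,"x":0,"y":0,"z":1,"ax":0,"ay":0,"az":0},{"jaw":0,"x":0,"y":0,"z":0,"ax":0,"ay":0,"az":0}]'; python3 -m crank '[{"jaw":0,"x":0,"y":0,"z":1,"ax":0,"ay":0,"az":0},{"jaw":0,"x":0,"y":0,"z":0,"ax":0,"ay":0,"az":0}]'
python3 - <<'E'
from h import *
p,d,W,c=shot('wrist'); P,M,y,o=pose(); L=(W*1000-P)@M; print(P.round(1),y)
m=(abs(L[...,1])<7)&(L[...,0]>-40)&(L[...,0]<45)&(L[...,2]<-45)&(L[...,2]>-63)&(p.min(-1)>90); q=W[m]*1000
print('bar top z',np.percentile(q[:,2],[10,50,90]).round(1))
m=(abs(W[...,0]-.68)<.06)&(abs(W[...,2]-.076)<.006); print('lid', (m.sum()))
E
```

```text
t: 44.58
eef_pos: [0.6161, 0.1637, 0.0788]
tool_rot: [0.0, 0.757, 0.653, 0.0]
contact_force: [-3.3, -2.2, 5.6]
gripper_width: 0.156
t: 44.82
eef_pos: [0.6161, 0.1637, 0.0788]
tool_rot: [0.0, 0.758, 0.653, 0.0]
contact_force: [-5.1, -2.3, 11.3]
gripper_width: 0.152
[616.1 163.7  78.8] 81.5072803240226
bar top z [132.1 132.9 133.7]
lid 9776
```

```bash
python3 -m crank '[{"jaw":0,"x":0,"y":0,"z":-1.5,"ax":0,"ay":0,"az":5},{"jaw":0,"x":0,"y":0,"z":0,"ax":0,"ay":0,"az":7},{"jaw":0,"x":0,"y":0,"z":0,"ax":0,"ay":0,"az":7},{"jaw":0,"x":0,"y":0,"z":0,"ax":0,"ay":0,"az":7},{"jaw":0,"x":0,"y":0,"z":0,"ax":0,"ay":0,"az":7},{"jaw":0,"x":0,"y":0,"z":0,"ax":0,"ay":0,"az":7}]'
python3 - <<'E'
from h import *
P,M,y,o=pose(); print(P.round(1),y,np.round(M[:,2],3))
p,d,W,c=shot('top'); z=W[...,2]*1000
m=(z>70)&(z<82)&(p.min(-1)>90)&(abs(W[...,0]-.62)<.28)&(abs(W[...,1]-.1)<.25);m[:,:200]=0; print('lid',rect(W,m)[:4])
E
```

```text
t: 45.62
eef_pos: [0.6159, 0.1647, 0.0789]
tool_rot: [-0.0, 0.936, 0.353, 0.0]
contact_force: [-1.7, 0.7, 1.2]
gripper_width: 0.158
[615.9 164.7  78.9] 41.34967454858778 [ 0.001  0.001 -1.   ]
lid [[ 662.4   37.5  156.6  156.5  -31.2   76.5 4270.   295.8  137.8]]
```

```bash
python3 -m crank '[{"jaw":0,"x":0,"y":0,"z":0,"ax":0,"ay":0,"az":7},{"jaw":0,"x":0,"y":0,"z":0,"ax":0,"ay":0,"az":7},{"jaw":0,"x":0,"y":0,"z":0,"ax":0,"ay":0,"az":7},{"jaw":0,"x":0,"y":0,"z":0,"ax":0,"ay":0,"az":7},{"jaw":0,"x":0,"y":0,"z":0,"ax":0,"ay":0,"az":7},{"jaw":0,"x":0,"y":0,"z":0,"ax":0,"ay":0,"az":7},{"jaw":0,"x":0,"y":0,"z":0,"ax":0,"ay":0,"az":5},{"jaw":0,"x":0,"y":0,"z":0,"ax":0,"ay":0,"az":0}]'
cat >> h.py <<'E'
def lid():
    P,M,y,o=pose(); print(P.round(1),y,np.round(M[:,2],3))
    p,d,W,c=shot('top'); z=W[...,2]*1000
    m=(z>70)&(z<82)&(p.min(-1)>90)&(abs(W[...,0]-.62)<.28)&(abs(W[...,1]-.1)<.25);m[:,:200]=0; print('lid',rect(W,m)[:4])
E
python3 -c "
from h import *
lid()"
```

```text
t: 46.68
eef_pos: [0.6158, 0.1651, 0.0788]
tool_rot: [-0.001, 0.999, -0.046, 0.0]
contact_force: [-3.3, 2.8, 3.5]
gripper_width: 0.154
[615.8 165.1  78.8] -5.280528516678353 [ 0.     0.001 -1.   ]
lid [[ 548.5   47.8  156.5  156.1    8.7   76.5 4076.   291.3  185. ]]
```

```bash
python3 -m crank '[{"jaw":0,"x":0,"y":0,"z":0,"ax":0,"ay":0,"az":4},{"jaw":0,"x":0,"y":0,"z":0,"ax":0,"ay":0,"az":2.5},{"jaw":0,"x":0,"y":0,"z":0,"ax":0,"ay":0,"az":0},{"jaw":0,"x":0,"y":0,"z":0,"ax":0,"ay":0,"az":0}]'; python3 -c "
from h import *
lid()"
```

```text
t: 47.22
eef_pos: [0.6159, 0.1651, 0.0788]
tool_rot: [-0.001, 0.995, -0.103, 0.0]
contact_force: [-2.9, 2.9, 5.0]
gripper_width: 0.158
[615.9 165.1  78.8] -11.798468557624883 [ 0.     0.002 -1.   ]
lid [[5.345e+02 5.700e+01 1.568e+02 1.560e+02 1.700e+00 7.650e+01 3.883e+03
  2.886e+02 1.901e+02]]
```

```bash
python3 -m crank '[{"jaw":40,"x":0,"y":0,"z":0,"ax":0,"ay":0,"az":0},{"jaw":40,"x":0,"y":0,"z":0,"ax":0,"ay":0,"az":0},{"jaw":40,"x":0,"y":0,"z":0,"ax":0,"ay":0,"az":0},{"jaw":40,"x":0,"y":0,"z":-30,"ax":0,"ay":0,"az":0},{"jaw":40,"x":0,"y":0,"z":-50,"ax":0,"ay":0,"az":0},{"jaw":40,"x":50,"y":0,"z":-30,"ax":0,"ay":0,"az":0},{"jaw":40,"x":50,"y":0,"z":-20,"ax":0,"ay":0,"az":0},{"jaw":40,"x":0,"y":0,"z":0,"ax":0,"ay":0,"az":0},{"jaw":40,"x":0,"y":0,"z":0,"ax":0,"ay":0,"az":0}]'
python3 - <<'E'
from h import *
np.set_printoptions(suppress=True,linewidth=140)
lid()
p,d,W,c=shot('top','t9'); z=W[...,2]*1000
m=(z>120)&(z<145)&(abs(W[...,0]-.616)<.07)&(abs(W[...,1]-.165)<.07); print('bar top',rect(W,m))
m=(z>88)&(z<115)&(abs(W[...,0]-.45)<.06)&(abs(W[...,1]-.297)<.06); print('stem top',rect(W,m))
p,d,W,c=shot('wrist','w13'); z=W[...,2]*1000
m=(z>110)&(z<145)&(abs(W[...,0]-.616)<.07)&(abs(W[...,1]-.165)<.07); print('wrist bar top',rect(W,m))
shot('scene','s9')
E
```

```text
t: 48.4
eef_pos: [0.7131, 0.1428, 0.2074]
tool_rot: [0.0, 0.995, -0.104, -0.001]
contact_force: [-0.6, 0.4, 0.6]
gripper_width: 0.398
[713.1 142.8 207.4] -11.98342552081558 [-0.002 -0.    -1.   ]
lid [[ 536.1   24.1  156.7   90.4    3.4   76.5 1834.   303.7  186.5]]
bar top []
stem top [[451.1 297.8  27.9  24.4 -87.6 104.  162.  172.8 225.5]]
wrist bar top [[ 617.3  164.9   99.6   35.7  -11.3  132.3 2122.   319.2  283.2]]
```

View pics/s9.png

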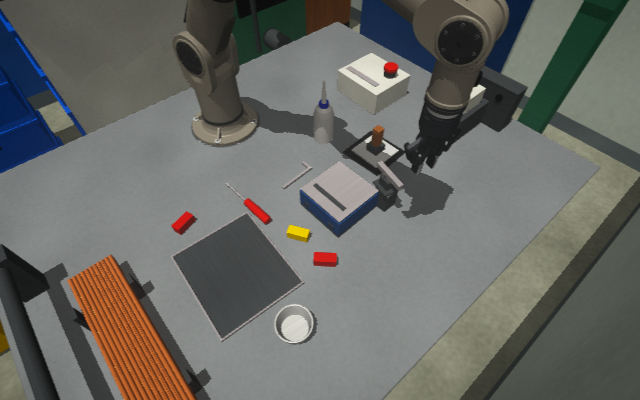

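```bash
python3 -m crank '[{"jaw":40,"x":0,"y":-55,"z":0,"ax":0,"ay":0,"az":0},{"jaw":40,"x":0,"y":-55,"z":0,"ax":0,"ay":0,"az":0},{"jaw":40,"x":0,"y":-55,"z":0,"ax":0,"ay":0,"az":0},{"jaw":40,"x":0,"y":0,"z":0,"ax":0,"ay":0,"az":0},{"jaw":40,"x":0,"y":0,"z":0,"ax":0,"ay":0,"az":0}]'
python3 - <<'E'
from h import *
lid()
p,d,W,c=shot('top'); z=W[...,2]*1000
m=(z>120)&(z<145)&(abs(W[...,0]-.616)<.07)&(abs(W[...,1]-.165)<.07); print('bar top',rect(W,m))
E
```

```text
t: 49.22
eef_pos: [0.7474, 0.3042, 0.2078]
tool_rot: [0.001, 0.995, -0.104, -0.0]
contact_force: [-0.3, -0.8, 0.3]
gripper_width: 0.4
[747.4 304.2 207.8] -11.934783616306037 [-0.001 -0.001 -1.   ]
lid [[5.350e+02 5.670e+01 1.560e+02 1.556e+02 2.400e+00 7.640e+01 4.480e+03
  2.842e+02 1.921e+02]]
bar top [[615.8 164.2  99.6  17.  -12.2 133.6 396.  235.6 150.3]]
```

Lid at 2.4° against the box at 2.1°, and the key is seated on the shaft. Handing in.

```bash
python3 -c "
from station import ticket
print(ticket.hand_in())"
```

```text
the job is handed in; nothing more can be done
None
```

I handed the job in at about 49 s of robot time. All five offcuts are in the box and pressed flat, the tamper is back on its mat, and the lid is shut with the key on its shaft. The hand-in reports no verdict.

**What my last checks showed**
- **Offcuts and floor:** all five offcut tops measured 48 mm above the bench, so they lie in one layer with the floor at the bottom stop. I measured this after tamping, before the lid was shut.
- **Tamper:** its stem is within about 2 mm of the mat's centre and standing upright.
- **Key:** it sits within about 2 mm of the shaft's axis. Its bar top measured 132–134 mm against the nominal 134 mm, so it is fully down.
- **Lid:** it sits about 0.3° from square with the box, and its centre is within 2 mm of the box's.
- **Other items:** the oil bottle, tin, hexagon key, screwdriver and look-alikes appear unmoved in the final picture. I did not measure their positions again.

**What disagreed or went wrong**
- **TCP height:** the reported TCP is about 42 mm below the real fingertips, which the wrist camera's depth picture showed. My first two tries at an offcut closed above it, nudging it about 2° at most, and I corrected for this from then on.
- **Floor sank early:** setting the first offcut down pushed the floor about 4 mm before the tamping began, with no lasting effect.
- **Play in the key:** the key turned about 15° further than the lid, so I turned it past square until the lid was shut.

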